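# Ready the microtome knife block and lay out the probes

### The job

Get the microtome station ready for cutting: fit the loose black wing handle fully down onto the square spindle of the knife block, then turn it until the pointer stands on the long zero mark, and leave it fitted. Draw every probe out of the upright holder and lay each in a lane of the sloping rest, flat on the bed along the slope, steel end down at the lip and wooden end up. Leave the slide box and the bottle alone.

Things in the scene. Friction and masses are not known exactly. Their poses are not given: they have to be found in the camera images.
- holder: grey block on the bench, fixed, 220 x 56 x 80 mm high, five square wells 16 mm wide and 70 mm deep in a row along its x axis at x = -84, -42, 0, 42, 84 mm; origin at the centre of its underside
- rest_face: sloping bed of the fixed aluminium rest. Origin: middle of the bed's bottom edge, on its surface, at the lip, 22 mm over the bench. x points down the slope (55 deg to the horizontal), y along the lip, z out of the bed. Bed 208 mm wide, 115 mm up the slope, where it ends free. Lip 16 mm high. Six ridges 5 mm wide, 10 mm high at y = -100, -60, -20, 20, 60, 100 mm bound five lanes
- spindle (a joint): angle of the pointer on the knife block's scale: 0 when the black pointer stands on the long thick zero mark; positive anticlockwise seen from above; range -1.7 to 1.7. It turns with a light friction (0.08 N m) and stays where it is left
- spindle_seat (a point): on the spindle axis, on the round flange (radius 27 mm, 48.5 mm over the bench) where the handle seats; the 16 mm square spindle stands 18 mm up from it, the top 4 mm stepped in to 12.5 mm. Turns with the spindle: x is where the pointer points, square to a spindle face; z up. Below: round scale (radius 64 mm) on a fixed grey block 150 x 130 x 30 mm
- handle: black wing handle, loose on the bench: hub 40 x 40 x 24 mm high with an 18 mm square bore, 20 mm deep, open below, faces square to its x and y; on top a wing to grip, 58 mm long along x, 12 mm thick along y, 24 to 50 mm above the underside. Origin: centre of the underside, z up. Fits the spindle four ways. 0.1 to 0.16 kg
- lane0 (a point): middle of lane 0 of the rest at its bottom end, on the bed where it meets the lip (axes as rest_face)
- lane1 (a point): middle of lane 1 of the rest at its bottom end, on the bed where it meets the lip (axes as rest_face)
- lane2 (a point): middle of lane 2 of the rest at its bottom end, on the bed where it meets the lip (axes as rest_face)
- lane3 (a point): middle of lane 3 of the rest at its bottom end, on the bed where it meets the lip (axes as rest_face)
- lane4 (a point): middle of lane 4 of the rest at its bottom end, on the bed where it meets the lip (axes as rest_face)
- probe0: long probe, 180 mm, may be absent: round steel shank 10 mm thick for 80 mm, then round wooden handle 14 mm thick for 100 mm. Origin: free end of the shank, which stands on the well floor 10 mm over the bench; z along the probe towards the handle. Stands with a little lean (up to 6 deg), top about 190 mm over the bench. Balances about 65 mm from the shank end. 40 to 65 g
- probe0_top (a point): centre of the free end of the handle of probe0
- probe1: long probe, 180 mm, may be absent: round steel shank 10 mm thick for 80 mm, then round wooden handle 14 mm thick for 100 mm. Origin: free end of the shank, which stands on the well floor 10 mm over the bench; z along the probe towards the handle. Stands with a little lean (up to 6 deg), top about 190 mm over the bench. Balances about 65 mm from the shank end. 40 to 65 g
- probe1_top (a point): centre of the free end of the handle of probe1
- probe2: long probe, 180 mm, may be absent: round steel shank 10 mm thick for 80 mm, then round wooden handle 14 mm thick for 100 mm. Origin: free end of the shank, which stands on the well floor 10 mm over the bench; z along the probe towards the handle. Stands with a little lean (up to 6 deg), top about 190 mm over the bench. Balances about 65 mm from the shank end. 40 to 65 g
- probe2_top (a point): centre of the free end of the handle of probe2
- probe3: long probe, 180 mm, may be absent: round steel shank 10 mm thick for 80 mm, then round wooden handle 14 mm thick for 100 mm. Origin: free end of the shank, which stands on the well floor 10 mm over the bench; z along the probe towards the handle. Stands with a little lean (up to 6 deg), top about 190 mm over the bench. Balances about 65 mm from the shank end. 40 to 65 g
- probe3_top (a point): centre of the free end of the handle of probe3
- probe4: long probe, 180 mm, may be absent: round steel shank 10 mm thick for 80 mm, then round wooden handle 14 mm thick for 100 mm. Origin: free end of the shank, which stands on the well floor 10 mm over the bench; z along the probe towards the handle. Stands with a little lean (up to 6 deg), top about 190 mm over the bench. Balances about 65 mm from the shank end. 40 to 65 g
- probe4_top (a point): centre of the free end of the handle of probe4
- slide_box: bystander: blue slide box, 100 x 80 x 32 mm; origin at the centre of its underside
- wash_bottle: bystander: white bottle with yellow cap, 60 mm wide, 130 mm tall; origin at the centre of its underside
Mind the look-alikes: they are no part of the job. What is meant by the part that bears spindle is not yellow, and is the larger of those in its own colour.

How it is judged (in metres and radians):
On the way, in this order (a step that is already met when the one before it is completed fails the run):
1. the wing handle is fully down on the square spindle (z of handle in the frame of spindle_seat between -0.004 and 0.004 m and horizontal distance between handle and spindle_seat below 0.004 m and angle between handle's own z axis and vertical below 0.08 rad), for 0.2 s.
2. the pointer stands on zero, the handle still fitted (all of step 1 and value of joint spindle between -0.08 and 0.08 rad), for 0.2 s.
At the end, for the whole second after the job is handed in: Handle seated on the spindle flange (within 4 mm in height and sideways), pointer within 0.08 rad of zero; every probe that is present lies at rest in the sloping rest: on the bed (not on a ridge or on another probe), along the slope within 0.17 rad, steel end down within 20 mm of the lip (all of step 2 and x of probe0 in the frame of rest_face between -0.02 and 0.006 m and y of probe0 in the frame of rest_face between -0.1 and 0.1 m and z of probe0 in the frame of rest_face between -0.001 and 0.013 m and x of probe0_top in the frame of rest_face between -0.205 and -0.165 m and z of probe0_top in the frame of rest_face between -0.002 and 0.022 m and angle between the z axis of each of probe0, probe1, probe2, probe3, probe4 and the x axis of rest_face, either way round below 0.17 rad and linear speed of each of probe0, probe1, probe2, probe3, probe4 below 0.02 m/s and x of probe1 in the frame of rest_face between -0.02 and 0.006 m and y of probe1 in the frame of rest_face between -0.1 and 0.1 m and z of probe1 in the frame of rest_face between -0.001 and 0.013 m and x of probe1_top in the frame of rest_face between -0.205 and -0.165 m and z of probe1_top in the frame of rest_face between -0.002 and 0.022 m and x of probe2 in the frame of rest_face between -0.02 and 0.006 m and y of probe2 in the frame of rest_face between -0.1 and 0.1 m and z of probe2 in the frame of rest_face between -0.001 and 0.013 m and x of probe2_top in the frame of rest_face between -0.205 and -0.165 m and z of probe2_top in the frame of rest_face between -0.002 and 0.022 m and x of probe3 in the frame of rest_face between -0.02 and 0.006 m and y of probe3 in the frame of rest_face between -0.1 and 0.1 m and z of probe3 in the frame of rest_face between -0.001 and 0.013 m and x of probe3_top in the frame of rest_face between -0.205 and -0.165 m and z of probe3_top in the frame of rest_face between -0.002 and 0.022 m and x of probe4 in the frame of rest_face between -0.02 and 0.006 m and y of probe4 in the frame of rest_face between -0.1 and 0.1 m and z of probe4 in the frame of rest_face between -0.001 and 0.013 m and x of probe4_top in the frame of rest_face between -0.205 and -0.165 m and z of probe4_top in the frame of rest_face between -0.002 and 0.022 m); the robot touches nothing.
It fails at once if slide_box was disturbed (distance of slide_box from where it was at the start of the episode above 0.03 m or angle between slide_box's own z axis and vertical above 0.4 rad).
It fails at once if wash_bottle was disturbed (distance of wash_bottle from where it was at the start of the episode above 0.03 m or angle between wash_bottle's own z axis and vertical above 0.4 rad).
Of probe0, probe1, probe2, probe3, probe4 only 3 to 5 are there at a start; the rules pass over those that are not, and their reading is None.
At some moment in a run one of handle may be knocked a few centimetres aside while the robot is not near it.
It also fails if it takes over 210 s, if anything falls off the work surface, if the arm or the gripper's body presses on something with over 40 N, if the wrist force passes 120 N, or if a joint passes its speed limit or range.

### The arm

A 6-joint arm with a two-finger parallel gripper is mounted at the origin on the work surface. World frame = base frame: x ahead of the robot, y to its left, z up, the work surface at z = 0. Lengths are in m, angles in degrees, forces in N, time in s.
With the tool pointing down it reaches from about 0.375 to 0.9 m from the base axis. Payload 3.1 kg.
Tool frame: the origin (TCP) lies where the fingers leave the gripper's body, on its centre line; the fingertips stand 70 mm ahead of it and the grasp point (between the pads) lies 51 mm ahead of it; z points along the fingers, y is the line along which they close (so a half turn about z gives the same grasp; the last joint's range is limited). The gripper opens to 87 mm and grips with 3 to 60 N. Pads are 19 mm wide; open, the fingers measure 117 mm over their backs; the gripper's body (75 mm by 190 mm) begins 51 mm behind the grasp point.
Start: joints at [62.538, 30.224, 82.088, -0, 67.689, -10.227], TCP at [0.185, 0.597, 0.292] pointing down, gripper open.
Joint ranges: [-176.69, 176.69], [-43.24, 126.21], [12.49, 139.97], [-82, 262], [0, 151.66], [-163.58, 163.58]. Speed limits (degrees/s): [159.86, 159.86, 180, 180, 180, 180].

### API

Orientations are given as [roll, pitch, yaw] about the fixed x, y, z axes, in that order (R = Rz(yaw) Ry(pitch) Rx(roll)).
In Python, from plant import robot gives the robot as it stands.
- The arm moves only by the tool play_rows, never from a script. Its argument "targets" is a list of rows, each a list of 3 entries, a list of its own where there are three numbers: the finger opening in mm, from 0 to 87, then the shift along the world's x, y, z in units of 10 cm (1.0 is 10 cm), then the turn, a rotation vector about the world's x, y, z in units of 0.1 rad (1.0 is 0.1 rad). In form: [[fingers, [tx, ty, tz], [wx, wy, wz]], ...]. A call has 1 to 10 rows; each row shifts and turns the commanded pose from where the row before left it; what a row does not reach is not made up. A row lasts 1/10 s, in which the tool goes at most 50 mm and 8.59 degrees, less where a joint would pass 70% of its speed; a pose out of reach is approached as far as the arm can. A call with a number of a shift or a turn outside -1 to 1 is refused whole. A call with a gripper value outside its range is refused whole. The fingers move at their own pace and stop on an object; "newtons" is the grip in N (left out, the last holds). Time passes only in rows, so rows that do not move let the fingers close. It gives the time, the measured TCP pose, the force, the opening and the grip force at its end, in the units of the state.
- robot.get_state(): the state, without advancing time (a new reading comes with each control period).
- robot.get_image(name): name is "scene" or "top"; returns (picture, depth): 384x512x3 uint8, red, green, blue; 384x512 float32, m along the optical axis (not along the pixel's ray), 0 where there is no reading.
- robot.calibration(name): a dict with "intrinsics" (3x3 intrinsics, pixels), "R" (3x3) and "t" (3): a world point X has camera coordinates R X + t. Camera axes: x right, y down, z forward; pixel columns grow to the right and rows downward; lengths in m; the calibration is good to about 2 mm. A picture is of the moment at which its call begins. calibration takes no time and is no camera call.
- robot.hand_in(): hands the job in; it is judged then, once.
The state is a dict: "time": time; "joint_positions": joint angles; "joint_vel": joint speeds; "effort": joint torques, N m; "tcp_pos": TCP position; "orientation": TCP orientation; "ft_force": force on the tool from outside, world axes, zero at the start; "moment": the same for the moment, N m; "width": finger opening in m; "grasp_force": force on a finger pad.
Only numpy, scipy, OpenCV 4.12 (cv2) and the standard library are available. Lean on these libraries where they do the work, as an engineer would, in place of code of your own. Each camera call takes 0.05 s, during which the arm holds its last target. There are 200 camera calls.

## Working session

There is one attempt and no reset: what is moved stays moved. The work goes in short steps, Python scripts to look and compute and a tool call to move; the robot and the scene stay as the last step left them, time stands still between calls to the robot, and variables do not carry over. Pictures are saved under pics/ and viewed, at most 14 in all, crops included, and the job is handed in when it is done.

Besides the shell and the picture viewer there is one more tool, called after "Emit:" in YAML: its name, and indented under it one key for each argument. play_rows: Moves the arm, as the interface text tells. Shifts and turns lie within -1 to 1; 1 stands for 10 cm of shift or 0.1 rad of turn. Its arguments: {"type":"object","properties":{"targets":{"type":"array"},"newtons":{"type":"number"}},"required":["targets"]}

```bash
mkdir -p pics; ls; python3 - <<'E'
from plant import robot
import cv2, numpy as np
for n in ("scene","top"):
    p,d=robot.get_image(n); c=robot.calibration(n)
    cv2.imwrite(f"pics/{n}0.png",p[:,:,::-1]); np.savez(f"{n}0.npz",p=p,d=d,K=c["intrinsics"],R=c["R"],t=c["t"])
    print(n,c["intrinsics"].tolist(),(-c["R"].T@c["t"]).round(3),c["R"].round(3).tolist())
print(robot.get_state())
E
```

```text
pics
scene [[412.79454995579215, 0.0, 254.0457991595349], [0.0, 412.79454995579215, 192.9726540944872], [0.0, 0.0, 1.0]] [1.154 0.413 0.924] [[-0.606, 0.795, -0.008], [0.591, 0.444, -0.674], [-0.532, -0.413, -0.739]]
top [[477.29783734638403, 0.0, 250.2662900205269], [0.0, 477.29783734638403, 187.5462153948395], [0.0, 0.0, 1.0]] [ 0.452 -0.05   1.649] [[0.016, -1.0, -0.006], [-0.998, -0.015, -0.068], [0.068, 0.007, -0.998]]
{'time': 0.1, 'joint_positions': array([ 6.25394060e+01,  3.02741590e+01,  8.21484706e+01, -1.35975241e-03,
        6.76901808e+01, -1.02269988e+01]), 'joint_vel': array([ 0.11854568, -0.11553399, -0.22085637,  0.04370297,  0.06795772,
        0.04001006]), 'effort': array([-3.90274672e-04, -4.40990710e+01, -1.77149749e+01,  6.34283060e-02,
        5.33796579e-02, -3.39147607e-05]), 'tcp_pos': array([0.18489594, 0.5964764 , 0.29136698]), 'orientation': array([-1.79888759e+02, -1.87923148e-02,  1.62766904e+02]), 'ft_force': array([ 0.37697554,  0.14494254, -0.45204797]), 'moment': array([-0.01723696,  0.04708639, -0.06013253]), 'grasp_force': 0.0, 'width': 0.08682219979977993}
```

View pics/scene0.png

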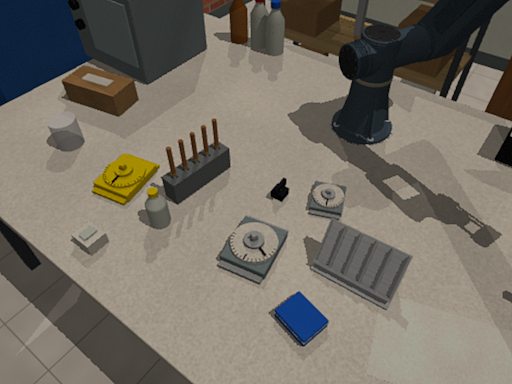

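View pics/top0.png

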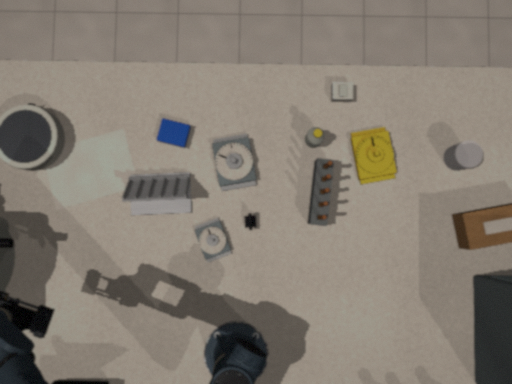

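Candidates for the spindle block are the large grey (scene 254,245; top 235,160), the small grey (scene 327,197; top 212,240) and the yellow (scene 125,175; top 374,155). I choose the large grey. The handle is the only black wing, at scene 281,190 and top 251,221. The holder has five probes. Next I check these in close crops.

```bash
cat > h.py <<'E'
import numpy as np, cv2
def load(n,k=0):
    return np.load(f"{n}{k}.npz")
def cloud(f):
    d=f["d"]; K=f["K"]; v,u=np.mgrid[0:d.shape[0],0:d.shape[1]]
    c=np.stack([(u-K[0,2])/K[0,0]*d,(v-K[1,2])/K[1,1]*d,d],-1)
    X=(c-f["t"])@f["R"]; X[d==0]=np.nan
    return X
def proj(f,X):
    c=np.atleast_2d(X)@f["R"].T+f["t"]; return (c[:,:2]/c[:,2:])*f["K"][[0,1],[0,1]]+f["K"][:2,2]
def onplane(f,u,v,z):
    r=f["R"].T@np.linalg.solve(f["K"],[u,v,1]); o=-f["R"].T@f["t"]
    return o+r*(z-o[2])/r[2]
def ortho(f,cx,cy,w,z,s=0.0005):
    "metric view of the plane z: columns grow with -y, rows with -x"
    n=int(w/s); i=np.arange(n); yy,xx=np.meshgrid(cy+w/2-i*s,cx+w/2-i*s)
    p=proj(f,np.stack([xx,yy,0*xx+z],-1).reshape(-1,3)).astype(np.float32).reshape(n,n,2)
    return cv2.remap(f["p"],p[...,0],p[...,1],cv2.INTER_CUBIC)
E
python3 - <<'E'
from h import *
S,T=load("scene"),load("top")
cs,ct=cloud(S),cloud(T)
for nm,f,c,pts in (("S",S,cs,dict(spin=(254,238),scale=(240,248),blk=(235,262),handle=(281,188),hol=(176,186),rest=(360,262))),("T",T,ct,dict(spin=(235,160),scale=(245,150),handle=(251,221),hol=(316,190),rest=(160,187)))):
    for k,(u,v) in pts.items(): print(nm,k,c[v,u].round(4))
def crop(f,u,v,w,h,W,H): 
    return cv2.resize(f["p"][v-h//2:v+h//2,u-w//2:u+w//2],(W,H),interpolation=cv2.INTER_CUBIC)
m=np.vstack([np.hstack([crop(S,254,245,80,80,400,300*1),crop(S,281,190,40,30,400,300)]),np.hstack([crop(T,235,160,64,48,400,300),crop(T,251,221,40,30,400,300)])])
cv2.imwrite("pics/crop0.png",m[:,:,::-1])
E
```

```text
S spin [0.6574 0.0245 0.0597]
S scale [0.6909 0.004  0.0358]
S blk [0.7269 0.016  0.0254]
S handle [ 0.4491 -0.0343  0.0323]
S hol [ 0.6511 -0.2602  0.0686]
S rest [0.5589 0.2761 0.0601]
T spin [0.651  0.0131 0.0713]
T scale [ 0.6897 -0.019   0.0394]
T handle [ 0.4494 -0.0432  0.0466]
T hol [ 0.5547 -0.256   0.0766]
T rest [0.5579 0.2625 0.0598]
```

View pics/crop0.png

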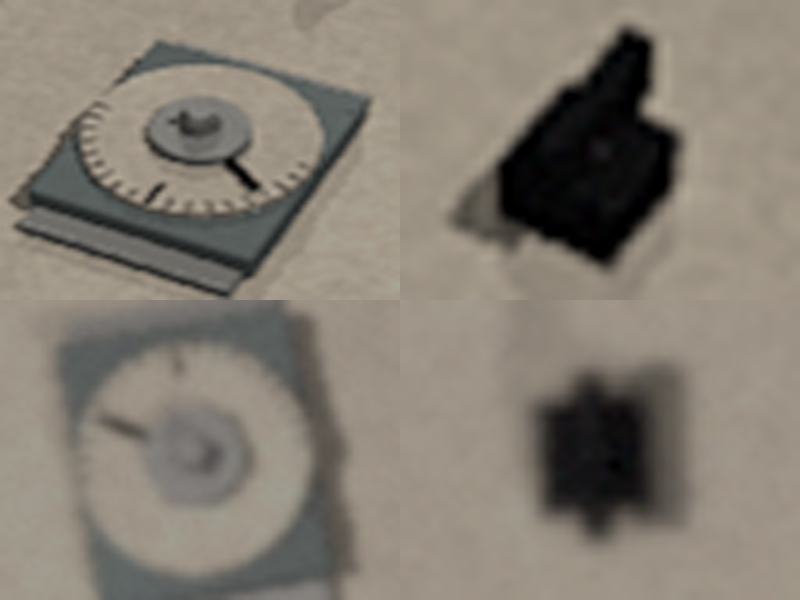

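The crops show the large grey block with its pointer (scene about 264,254) and the long zero mark (scene about 245,256). The handle stands upright, wing on top, at scene 281,188. Now precise poses.

```bash
cat > fit.py <<'E'
from h import *
from scipy.optimize import minimize
def box(x0,x1,y0,y1,z0,z1): return np.array([[x,y,z] for x in(x0,x1) for y in(y0,y1) for z in(z0,z1)],float)
HANDLE=[box(-.02,.02,-.02,.02,0,.024),box(-.029,.029,-.006,.006,.024,.050)]
def sil(f,parts,win,k=6):
    u0,v0,w,h=win; m=np.zeros((h*k,w*k),np.uint8)
    for P in parts:
        q=((proj(f,P)-[u0,v0]+.5)*k-.5)
        cv2.fillConvexPoly(m,np.round(cv2.convexHull(q.astype(np.float32))*16).astype(np.int32),255,cv2.LINE_AA,4)
    return cv2.resize(m,(w,h),interpolation=cv2.INTER_AREA)/255.
def pose(parts,x,y,yaw,z=0):
    c,s=np.cos(yaw),np.sin(yaw); R=np.array([[c,-s,0],[s,c,0],[0,0,1]])
    return [P@R.T+[x,y,z] for P in parts]
def handle_fit(fs,x0,z=0):
    W=[];A=[]
    for f in fs:
        q=proj(f,[x0[0],x0[1],z+.025])[0].astype(int); win=(q[0]-20,q[1]-20,40,40)
        g=f["p"][win[1]:win[1]+40,win[0]:win[0]+40].max(-1).astype(float)
        A.append(np.clip((90-g)/70,0,1)); W.append(win)
    cost=lambda p:sum(((sil(f,pose(HANDLE,p[0],p[1],p[2],z),w)-a)**2).sum() for f,w,a in zip(fs,W,A))
    best=None
    for yw in np.radians([-60,-30,0,30,60,90]):
        r=minimize(cost,[x0[0],x0[1],yw],method="Nelder-Mead",options=dict(initial_simplex=np.array([[x0[0],x0[1],yw]]+[[x0[0]+.01,x0[1],yw],[x0[0],x0[1]+.01,yw],[x0[0],x0[1],yw+.3]])))
        if best is None or r.fun<best.fun: best=r
    return best
E
python3 - <<'E'
from fit import *
S,T=load("scene"),load("top")
for fs in ([S,T],[S],[T]):
    r=handle_fit(fs,(.45,-.04)); print("handle",r.x[:2].round(4),np.degrees(r.x[2]).round(1),r.fun.round(1))
# dial: fit disc ellipse in each view, sweep plane z
for n,f in (("S",S),("T",T)):
  for z in (.034,.037,.040):
    o=ortho(f,.655,.015,.17,z).astype(int); cx=.655;cy=.015
    m=((o[...,0]-o[...,2]>12)&(o[...,0]>110)).astype(np.uint8)
    yy,xx=np.mgrid[0:340,0:340]; m[np.hypot(yy-170,xx-170)>150]=0
    m=cv2.morphologyEx(m,cv2.MORPH_OPEN,np.ones((7,7)))
    cs,_=cv2.findContours(m,cv2.RETR_EXTERNAL,cv2.CHAIN_APPROX_NONE); c=max(cs,key=cv2.contourArea)
    e=cv2.fitEllipse(cv2.convexHull(c)); print(n,z,"dial",cx+.085-e[0][1]*.0005,cy+.085-e[0][0]*.0005,np.array(e[1])*.25,e[2])
    if z==.037: cv2.imwrite(f"o{n}.png",o[:,:,::-1].astype(np.uint8))
ct,cs_=cloud(T),cloud(S)
# rest: points in region
for n,c in (("T",ct),("S",cs_)):
    X=c.reshape(-1,3); X=X[~np.isnan(X).any(1)]
    r=X[(X[:,0]>.42)&(X[:,0]<.68)&(X[:,1]>.12)&(X[:,1]<.42)&(X[:,2]>.012)]
    print(n,len(r),r.min(0).round(3),r.max(0).round(3))
    for x in np.arange(.44,.66,.02):
        q=r[abs(r[:,0]-x)<.01]
        if len(q): print(round(x,2),len(q),np.percentile(q[:,1],[2,98]).round(3),np.percentile(q[:,2],[5,25,50,75,95]).round(3))
E
```

```text
handle [ 0.4503 -0.0397] 7.3 55.9
handle [ 0.4505 -0.0389] 9.1 24.6
handle [ 0.4495 -0.04  ] 0.9 26.8
S 0.034 dial 0.6525825271606445 0.010971656799316415 [64.55706024 72.77960968] 74.6808090209961
S 0.037 dial 0.6539828948974609 0.011492156982421883 [64.43241882 73.17072296] 78.9912109375
S 0.04 dial 0.6554943847656249 0.012188262939453132 [64.28465271 73.84159088] 81.22489929199219
T 0.034 dial 0.6519700012207031 0.021528366088867185 [62.52216339 67.41223145] 80.52630615234375
T 0.037 dial 0.6515510711669922 0.02145240020751954 [62.35582733 67.402565  ] 79.93742370605469
T 0.04 dial 0.6512503204345703 0.021464645385742193 [62.23925018 67.45541382] 81.8033676147461
T 1710 [0.423 0.121 0.012] [0.663 0.386 0.128]
0.44 4 [0.121 0.137] [0.012 0.012 0.014 0.015 0.016]
0.46 3 [0.139 0.324] [0.013 0.013 0.013 0.013 0.013]
0.48 51 [0.197 0.362] [0.012 0.013 0.013 0.015 0.017]
0.5 49 [0.18  0.368] [0.012 0.013 0.013 0.015 0.11 ]
0.52 356 [0.171 0.37 ] [0.076 0.107 0.112 0.115 0.12 ]
0.54 351 [0.169 0.37 ] [0.07  0.082 0.09  0.097 0.11 ]
0.56 347 [0.17  0.371] [0.041 0.053 0.061 0.069 0.081]
0.58 325 [0.171 0.373] [0.02  0.026 0.032 0.04  0.054]
0.6 213 [0.171 0.364] [0.02  0.025 0.028 0.03  0.035]
0.62 3 [0.18  0.204] [0.013 0.014 0.015 0.015 0.015]
0.66 2 [0.219 0.382] [0.012 0.012 0.012 0.012 0.012]
S 4440 [0.421 0.12  0.012] [0.611 0.379 0.124]
0.44 2 [0.124 0.152] [0.013 0.013 0.013 0.013 0.013]
0.5 20 [0.299 0.373] [0.111 0.112 0.113 0.113 0.115]
0.52 830 [0.178 0.372] [0.094 0.102 0.109 0.113 0.118]
0.54 1194 [0.174 0.372] [0.068 0.077 0.086 0.094 0.107]
0.56 1173 [0.175 0.374] [0.038 0.049 0.057 0.066 0.078]
0.58 890 [0.176 0.375] [0.023 0.027 0.032 0.039 0.051]
0.6 310 [0.174 0.372] [0.025 0.027 0.029 0.031 0.033]
0.62 1 [0.191 0.191] [0.012 0.012 0.012 0.012 0.012]
```

```bash
python3 - <<'E'
import cv2,numpy as np
m=np.hstack([cv2.imread("oS.png"),cv2.imread("oT.png")]); cv2.imwrite("pics/ortho1.png",m)
E
```

```text
(no output)
```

View pics/ortho1.png

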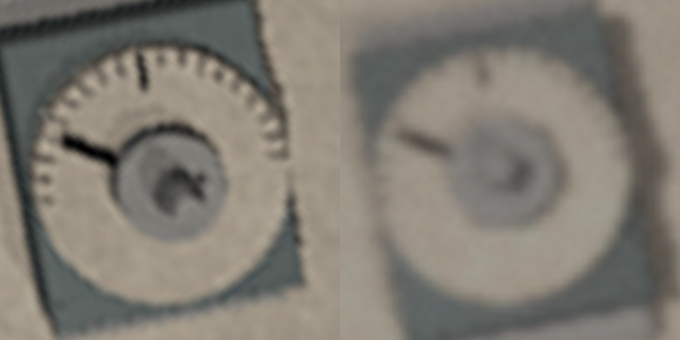

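```bash
cat > dial.py <<'E'
from fit import *
from scipy.ndimage import gaussian_filter, map_coordinates
def circ(f,x0,z,r,ch):
    I=f["p"].astype(float); g=ch(I); th=np.arange(0,2*np.pi,.02)
    def s(c,rr):
        P=np.c_[c[0]+rr*np.cos(th),c[1]+rr*np.sin(th),0*th+z]; q=proj(f,P); return map_coordinates(g,[q[:,1],q[:,0]],order=1)
    def cost(c): return -np.mean(np.clip(s(c,r-.003)-s(c,r+.003),-25,25))
    b=min((minimize(cost,[x0[0]+a,x0[1]+b],method="Nelder-Mead",options=dict(initial_simplex=[[x0[0]+a,x0[1]+b],[x0[0]+a+.003,x0[1]+b],[x0[0]+a,x0[1]+b+.003]])) for a in(-.004,0,.004) for b in(-.004,0,.004)),key=lambda r:r.fun)
    return b.x.round(4),round(b.fun,1)
def angles(f,c,z,flange=True):
    "dark profile over angle (world, deg) at several radii"
    th=np.radians(np.arange(-90,150,.5)); g=f["p"].astype(float).mean(-1); out=[]
    for r0,r1 in((.034,.046),(.049,.054)):
        v=0
        for r in np.arange(r0,r1,.001):
            q=proj(f,np.c_[c[0]+r*np.cos(th),c[1]+r*np.sin(th),0*th+z]); v=v+map_coordinates(g,[q[:,1],q[:,0]],order=1)
        v=v/len(np.arange(r0,r1,.001)); d=np.clip(np.median(v)-v,0,None); 
        i=d.argmax(); w=slice(max(i-12,0),i+13); out.append((round(float((np.degrees(th)[w]*d[w]).sum()/d[w].sum()),1),round(d[i],0)))
    return out
E
python3 - <<'E'
from dial import *
S,T=load("scene"),load("top")
for n,f in(("S",S),("T",T)):
    print(n,"disc",circ(f,(.652,.019),.037,.064,lambda I:I[...,0]-I[...,2]),circ(f,(.652,.019),.037,.064,lambda I:I[...,0]),"flange",circ(f,(.652,.019),.0485,.027,lambda I:-(I[...,0]-I[...,2])), circ(f,(.652,.019),.0485,.027,lambda I:-I[...,0]))
    for c in((.652,.019),(.654,.019),(.652,.021)): print(c,angles(f,c,.037))
# probes: brown top ends
for n,f in(("S",S),("T",T)):
    p=f["p"].astype(int); m=((p[...,0]-p[...,2]>40)&(p[...,0]<200)).astype(np.uint8)
    u0,u1,v0,v1=(155,235,105,185) if n=="S" else (305,355,150,230)
    k=np.zeros_like(m); k[v0:v1,u0:u1]=m[v0:v1,u0:u1]
    N,l,st,ce=cv2.connectedComponentsWithStats(k)
    X=cloud(f)
    for i in range(1,N):
        if st[i,4]>5: print(n,st[i].tolist(),ce[i].round(1),np.nanpercentile(X[l==i],[10,50,90],axis=0).round(3).tolist())
E
```

```text
S disc (array([0.6529, 0.0207]), np.float64(-20.2)) (array([0.6522, 0.0224]), np.float64(-24.1)) flange (array([0.6562, 0.0218]), np.float64(-13.1)) (array([0.656 , 0.0213]), np.float64(-18.9))
(0.652, 0.019) [(70.3, np.float64(134.0)), (69.5, np.float64(116.0))]
(0.654, 0.019) [(72.9, np.float64(134.0)), (71.6, np.float64(106.0))]
(0.652, 0.021) [(69.3, np.float64(134.0)), (8.5, np.float64(91.0))]
T disc (array([0.6523, 0.0188]), np.float64(-10.9)) (array([0.6524, 0.0174]), np.float64(-23.4)) flange (array([0.6521, 0.0181]), np.float64(-8.1)) (array([0.6513, 0.0132]), np.float64(-17.2))
(0.652, 0.019) [(67.3, np.float64(60.0)), (67.4, np.float64(51.0))]
(0.654, 0.019) [(69.8, np.float64(61.0)), (69.4, np.float64(48.0))]
(0.652, 0.021) [(65.9, np.float64(59.0)), (66.7, np.float64(46.0))]
S [212, 119, 7, 28, 90] [215.  132.6] [[0.467, -0.267, 0.099], [0.47, -0.263, 0.143], [0.472, -0.259, 0.186]]
S [201, 125, 8, 29, 99] [204.5 138.9] [[0.507, -0.271, 0.099], [0.511, -0.267, 0.147], [0.514, -0.264, 0.187]]
S [190, 132, 8, 29, 96] [193.7 146.3] [[0.55, -0.275, 0.098], [0.553, -0.27, 0.1
[... 319 characters left out ...]
598, -0.41, 0.012], [0.606, -0.407, 0.024]]
T [353, 150, 2, 10, 15] [353.7 153.7] [[0.673, -0.395, 0.005], [0.687, -0.393, 0.013], [0.696, -0.391, 0.029]]
T [327, 161, 5, 4, 14] [329.2 162.7] [[0.629, -0.286, 0.177], [0.632, -0.281, 0.189], [0.636, -0.278, 0.193]]
T [326, 175, 5, 4, 13] [327.7 176.2] [[0.587, -0.281, 0.183], [0.591, -0.277, 0.189], [0.594, -0.273, 0.194]]
T [324, 188, 5, 4, 16] [326.2 189.8] [[0.545, -0.277, 0.173], [0.548, -0.272, 0.184], [0.553, -0.27, 0.19]]
T [322, 202, 6, 3, 16] [324.8 203.1] [[0.505, -0.274, 0.166], [0.508, -0.269, 0.187], [0.511, -0.265, 0.192]]
T [321, 215, 5, 4, 15] [323.3 216.7] [[0.462, -0.269, 0.183], [0.465, -0.264, 0.188], [0.47, -0.26, 0.192]]
```

Spindle axis comes out near (0.6525, 0.0195), pointer at about 68° and zero at about 9–10° (world). Handle is at (0.450, -0.040), yaw about 7°. Probe tops lie at x 0.465 to 0.632, y about -0.265 to -0.281, z about 0.19. All of this fits the sizes given, so I move.

Emit:
play_rows:
  targets:
    - [87,[0.19,-0.455,0],[0,0,0.3]]
    - [87,[0.19,-0.455,0],[0,0,0.3]]
    - [87,[0.19,-0.455,0],[0,0,0.3]]
    - [87,[0.19,-0.455,0],[0,0,0.3]]
    - [87,[0.19,-0.455,0],[0,0,0.3]]
    - [87,[0.19,-0.455,0],[0,0,0.3]]
    - [87,[0.19,-0.455,0],[0,0,0.3]]
    - [87,[0.19,-0.455,0],[0,0,0.3]]
    - [87,[0.19,-0.455,0],[0,0,0.3]]
    - [87,[0.19,-0.455,0],[0,0,0.3]]

```text
time: 1.1
tcp_pos: [0.3753, 0.1401, 0.2923]
orientation: [180.0, 0.0, -180.0]
ft_force: [1.0, 0.3, -0.3]
width: 0.087
grasp_force: 0.0
```

Emit:
play_rows:
  targets:
    - [87,[0.19,-0.455,0],[0,0,0.3]]
    - [87,[0.19,-0.455,0],[0,0,0.3]]
    - [87,[0.19,-0.455,0],[0,0,0.3]]
    - [87,[0.19,-0.455,0],[0,0,0.3]]
    - [87,[0,0,-0.3],[0,0,0]]
    - [87,[0,0,-0.4],[0,0,0]]
    - [87,[0,0,-0.3],[0,0,0]]
    - [87,[0,0,0],[0,0,0]]
    - [87,[0,0,0],[0,0,0]]

```text
time: 2.0
tcp_pos: [0.4511, -0.04, 0.1922]
orientation: [180.0, -0.1, -173.2]
ft_force: [-0.2, -0.1, 0.3]
width: 0.0868
grasp_force: 0.0
```

```bash
cat > snap.py <<'E'
import sys,cv2,numpy as np
from plant import robot
def snap(k,names=("scene","top")):
    for n in names:
        p,d=robot.get_image(n); c=robot.calibration(n)
        np.savez(f"{n}{k}.npz",p=p,d=d,K=c["intrinsics"],R=c["R"],t=c["t"])
def st():
    s=robot.get_state(); print("t",s["time"],"tcp",s["tcp_pos"].round(4),s["orientation"].round(2),"F",s["ft_force"].round(1),"w",round(s["width"],4),s["grasp_force"],"j",s["joint_positions"].round(0))
if __name__=="__main__": snap(sys.argv[1]); st()
E
python3 - <<'E'
from snap import *
snap(1); st()
from fit import *
S=load("scene",1); T=load("top",1)
r=handle_fit([S],(.45,-.04)); print(r.x.round(4),r.fun)
m=np.hstack([cv2.resize(f["p"][v-38:v+38,u-50:u+50],(400,304)) for f,u,v in((S,281,185),(T,250,215))]); cv2.imwrite("pics/h1.png",m[:,:,::-1])
E
```

```text
t 2.1 tcp [ 0.4521 -0.0402  0.1935] [-1.7993e+02  1.5000e-01 -1.7315e+02] F [ 0.  -0.4  0.6] w 0.0869 0.0 j [ -19.   27.  112.   -0.   41. -116.]
[ 0.4499 -0.0397  0.1406] 44.7124803646949
```

View pics/h1.png

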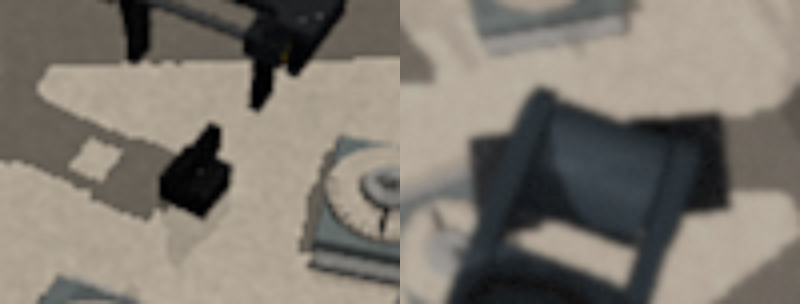

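The handle is unmoved at (0.450, -0.040) (crop about 195,175) and the fingers straddle it in y. I descend and grip.

Emit:
play_rows:
  targets:
    - [87,[0,0,-0.4],[0,0,0]]
    - [87,[0,0,-0.4],[0,0,0]]
    - [87,[0,0,-0.17],[0,0,0]]
    - [87,[0,0,0],[0,0,0]]
    - [0,[0,0,0],[0,0,0]]
    - [0,[0,0,0],[0,0,0]]
    - [0,[0,0,0],[0,0,0]]
    - [0,[0,0,0],[0,0,0]]
    - [0,[0,0,0],[0,0,0]]
    - [0,[0,0,0],[0,0,0]]
  newtons: 25

```text
time: 3.1
tcp_pos: [0.4512, -0.0401, 0.0955]
orientation: [-180.0, 0.0, -173.2]
ft_force: [-0.7, 0.5, -1.0]
width: 0.0471
grasp_force: 0.0
```

Emit:
play_rows:
  targets:
    - [0,[0,0,0],[0,0,0]]
    - [0,[0,0,0],[0,0,0]]
    - [0,[0,0,0],[0,0,0]]
    - [0,[0,0,0],[0,0,0]]

```text
time: 3.5
tcp_pos: [0.4511, -0.0401, 0.0952]
orientation: [180.0, -0.0, -173.2]
ft_force: [0.0, 0.1, -0.3]
width: 0.0148
grasp_force: 0.0
```

```bash
python3 - <<'E'
from snap import *
snap(2); st()
from fit import *
S=load("scene",2)
m=cv2.resize(S["p"][145:235,225:345],(480,360)); cv2.imwrite("pics/h2.png",m[:,:,::-1])
E
```

```text
t 3.6 tcp [ 0.4511 -0.0401  0.0952] [ 1.8000e+02 -1.0000e-02 -1.7317e+02] F [-0.  -0.1 -0.7] w 0.0118 24.997476311400533 j [ -19.   39.  115.   -0.   26. -116.]
```

View pics/h2.png

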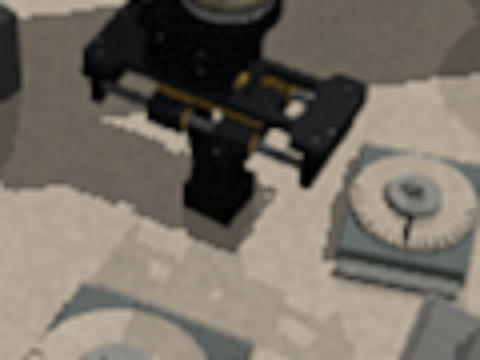

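Emit:
play_rows:
  targets:
    - [0,[0,0,0.45],[0,0,0]]
    - [0,[0,0,0.45],[0,0,0]]
    - [0,[0.253,0.074,0],[0,0,-0.62]]
    - [0,[0.253,0.074,0],[0,0,-0.62]]
    - [0,[0.253,0.074,0],[0,0,-0.62]]
    - [0,[0.253,0.074,0],[0,0,-0.62]]
    - [0,[0.253,0.074,0],[0,0,-0.62]]
    - [0,[0.253,0.074,0],[0,0,-0.62]]
    - [0,[0.253,0.074,0],[0,0,-0.62]]
    - [0,[0.253,0.074,0],[0,0,-0.62]]

```text
time: 4.6
tcp_pos: [0.6539, 0.0196, 0.1846]
orientation: [-180.0, -0.1, 158.3]
ft_force: [0.0, -0.1, -1.1]
width: 0.0115
grasp_force: 25.0
```

Emit:
play_rows:
  targets:
    - [0,[0,0,0],[0,0,0]]
    - [0,[0,0,0],[0,0,0]]

```text
time: 4.8
tcp_pos: [0.6528, 0.0194, 0.1843]
orientation: [-180.0, -0.1, 158.5]
ft_force: [-0.3, -0.1, -1.2]
width: 0.0118
grasp_force: 25.0
```

```bash
python3 - <<'E'
from snap import *
snap(3); st()
from fit import *
S=load("scene",3)
m=cv2.resize(S["p"][200:280,205:305],(800,600),interpolation=cv2.INTER_CUBIC)
# overlay predicted handle hub at TCP-derived pose and spindle square at estimate
def dr(P,col):
    q=(proj(S,P)-[205,200]+.5)*[8,7.5]; cv2.polylines(m,[np.round(q).astype(int)],True,col,1)
s=robot.get_state(); x,y,z=s["tcp_pos"]; yw=np.radians(s["orientation"][2])
sq=lambda h:np.array([[-h,-h,0],[h,-h,0],[h,h,0],[-h,h,0]])
for zz in(0,.024): dr(pose([sq(.02)],x+.001*np.cos(yw),y+.001*np.sin(yw),yw,z-.0952+zz)[0],(255,0,0))
for zz,h in((.0485,.008),(.0625,.008),(.0665,.00625)): dr(pose([sq(h)],.6525,.0195,np.radians(68.5),zz)[0],(0,255,0))
a=np.arange(0,6.28,.1); dr(np.c_[.6525+.064*np.cos(a),.0195+.064*np.sin(a),0*a+.037],(0,0,255)); dr(np.c_[.6525+.027*np.cos(a),.0195+.027*np.sin(a),0*a+.0485],(0,0,255))
cv2.imwrite("pics/s3.png",m[:,:,::-1])
E
```

```text
t 4.9 tcp [0.652  0.0191 0.1845] [-1.7995e+02 -1.7000e-01  1.5843e+02] F [-0.4 -0.  -1.1] w 0.0117 24.997258759103715 j [ -8.  40.  83.  -0.  58. -77.]
```

View pics/s3.png

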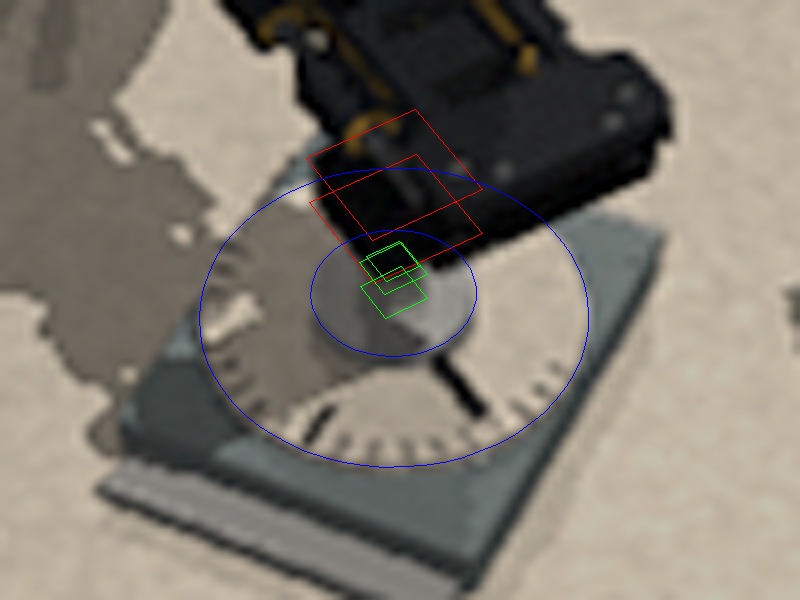

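The overlay (blue dial and flange, green spindle) sits well on the image, with the spindle near pixel 395,270 and the hub corner just over it. I lower in small steps, watching the force.

Emit:
play_rows:
  targets:
    - [0,[0,0,-0.1],[0,0,0]]
    - [0,[0,0,-0.1],[0,0,0]]
    - [0,[0,0,-0.03],[0,0,0]]
    - [0,[0,0,-0.02],[0,0,0]]
    - [0,[0,0,-0.02],[0,0,0]]
    - [0,[0,0,0],[0,0,0]]

```text
time: 5.5
tcp_pos: [0.6535, 0.0191, 0.158]
orientation: [-180.0, -0.0, 158.4]
ft_force: [0.4, -0.3, -0.5]
width: 0.012
grasp_force: 25.0
```

Emit:
play_rows:
  targets:
    - [0,[0,0,-0.02],[0,0,0]]
    - [0,[0,0,-0.02],[0,0,0]]
    - [0,[0,0,0],[0,0,0]]

```text
time: 5.8
tcp_pos: [0.6537, 0.019, 0.1542]
orientation: [-180.0, 0.0, 158.4]
ft_force: [1.2, -0.8, -2.2]
width: 0.0115
grasp_force: 25.0
```

Emit:
play_rows:
  targets:
    - [0,[0,0,-0.03],[0,0,0]]
    - [0,[0,0,-0.03],[0,0,0]]
    - [0,[0,0,-0.03],[0,0,0]]
    - [0,[0,0,-0.02],[0,0,0]]
    - [0,[0,0,0],[0,0,0]]

```text
time: 6.3
tcp_pos: [0.6538, 0.0189, 0.1437]
orientation: [-180.0, 0.0, 158.4]
ft_force: [-0.0, -1.5, 2.2]
width: 0.0118
grasp_force: 25.0
```

Emit:
play_rows:
  targets:
    - [0,[0,0,-0.005],[0,0,0]]
    - [0,[0,0,0],[0,0,0]]
    - [0,[0,0,0],[0,0,0]]
    - [0,[0,0,0],[0,0,0]]

```text
time: 6.7
tcp_pos: [0.6538, 0.0189, 0.1437]
orientation: [-180.0, 0.1, 158.4]
ft_force: [-2.1, -0.5, 4.7]
width: 0.0121
grasp_force: 25.0
```

Emit:
play_rows:
  targets:
    - [0,[-0.001,-0.001,0],[0,0,-1]]
    - [0,[-0.001,-0.001,0],[0,0,-1]]
    - [0,[-0.001,0,0],[0,0,-1]]
    - [0,[-0.001,-0.001,0],[0,0,-1]]
    - [0,[-0.001,0,0],[0,0,-1]]
    - [0,[-0.001,-0.001,0],[0,0,-1]]
    - [0,[-0.001,0,0],[0,0,-1]]
    - [0,[0,-0.001,0],[0,0,-1]]
    - [0,[0,0,0],[0,0,-1]]
    - [0,[0,0,0],[0,0,-1]]

```text
time: 7.7
tcp_pos: [0.6526, 0.0167, 0.1437]
orientation: [-179.9, 0.2, 101.0]
ft_force: [-2.9, -6.8, 6.5]
width: 0.0116
grasp_force: 25.0
```

Emit:
play_rows:
  targets:
    - [0,[0,0,0],[0,0,0]]
    - [0,[0,0,0],[0,0,0]]
    - [0,[0,0,0],[0,0,0]]

```text
time: 8.0
tcp_pos: [0.6526, 0.0167, 0.1437]
orientation: [-179.9, 0.2, 101.2]
ft_force: [-2.2, -6.6, 5.6]
width: 0.0118
grasp_force: 25.0
```

```bash
python3 - <<'E'
from snap import *
snap(4); st()
from dial import *
o=np.hstack([cv2.resize(ortho(load(n,k),.6525,.0195,.17,.037),(400,400)) for n,k in(("scene",4),("scene",0))]); cv2.imwrite("pics/s4.png",o[:,:,::-1])
E
```

```text
t 8.1 tcp [0.6526 0.0168 0.1437] [-179.92    0.18  101.16] F [-2.2 -6.2  5.8] w 0.0118 24.997853692620993 j [ -8.  43.  84.  -0.  53. -19.]
```

View pics/s4.png

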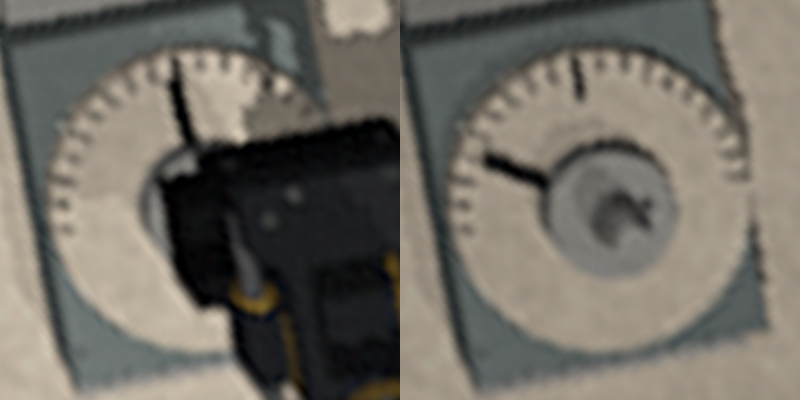

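```bash
python3 - <<'E'
from dial import *
def prof(f,c,r0,r1,lo,hi,z):
    th=np.radians(np.arange(lo,hi,.25)); g=f["p"].astype(float).mean(-1); rs=np.arange(r0,r1,.001)
    v=np.mean([map_coordinates(g,proj(f,np.c_[c[0]+r*np.cos(th),c[1]+r*np.sin(th),0*th+z])[:,::-1].T,order=1) for r in rs],0)
    d=np.clip(np.median(v)-v-8,0,None); i=d.argmax(); w=slice(max(0,i-20),i+21); return round(float((np.degrees(th)[w]*d[w]).sum()/d[w].sum()),1),round(d[i])
c=(.6525,.0195)
for n in("scene","top"):
    print(n,"zero mark",[prof(load(n,0),c,a,b,-8,25,.0365) for a,b in((.047,.052),(.05,.056),(.055,.061))],"ptr0",[prof(load(n,0),c,a,b,50,90,.038) for a,b in((.032,.04),(.04,.05))],"ptr now",[prof(load(n,4),c,a,b,-8,25,.038) for a,b in((.034,.041),(.041,.046),(.046,.052),(.052,.058))])
E
```

```text
scene zero mark [(10.2, 82), (10.1, 73), (10.3, 60)] ptr0 [(70.6, 112), (69.7, 125)] ptr now [(12.5, 127), (12.7, 134), (12.8, 134), (11.3, 75)]
top zero mark [(10.5, 18), (10.5, 20), (10.9, 9)] ptr0 [(67.2, 33), (67.6, 42)] ptr now [(nan, 0), (nan, 0), (nan, 0), (nan, 0)]<stdin>:5: RuntimeWarning: invalid value encountered in scalar divide
```

Emit:
play_rows:
  targets:
    - [0,[0,0,0],[0,0,-0.4]]
    - [0,[0,0,0],[0,0,0]]
    - [0,[0,0,0],[0,0,0]]
    - [0,[0,0,0],[0,0,0]]
    - [0,[0,0,0],[0,0,0]]

```text
time: 8.6
tcp_pos: [0.6525, 0.0167, 0.1437]
orientation: [-179.9, 0.2, 98.9]
ft_force: [-2.3, -5.6, 7.1]
width: 0.0117
grasp_force: 25.0
```

```bash
python3 - <<'E'
from snap import *
snap(5); st()
from dial import *
def prof(f,c,r0,r1,lo,hi,z):
    th=np.radians(np.arange(lo,hi,.25)); g=f["p"].astype(float).mean(-1); rs=np.arange(r0,r1,.001)
    v=np.mean([map_coordinates(g,proj(f,np.c_[c[0]+r*np.cos(th),c[1]+r*np.sin(th),0*th+z])[:,::-1].T,order=1) for r in rs],0)
    d=np.clip(np.median(v)-v-8,0,None); i=d.argmax(); w=slice(max(0,i-20),i+21); return round(float((np.degrees(th)[w]*d[w]).sum()/d[w].sum()),1),round(d[i])
print([prof(load("scene",5),(.6525,.0195),a,b,-8,25,.038) for a,b in((.034,.041),(.041,.046),(.046,.052),(.052,.058))])
E
```

```text
t 8.7 tcp [0.6525 0.0167 0.1437] [-179.92    0.18   98.87] F [-2.8 -6.8  5.9] w 0.0118 24.99823283404112 j [ -8.  43.  84.  -0.  53. -17.]
[(10.0, 122), (10.5, 129), (11.2, 126), (10.7, 88)]
```

Emit:
play_rows:
  targets:
    - [40,[0,0,0],[0,0,0]]
    - [40,[0,0,0],[0,0,0]]
    - [40,[0,0,0],[0,0,0]]
    - [40,[0,0,0],[0,0,0]]
    - [40,[0,0,0.1],[0,0,0]]
    - [40,[0,0,0.3],[0,0,0]]
    - [40,[0,0,0.4],[0,0,0]]
    - [40,[-0.2,-0.3,0.2],[0,0,0]]
    - [40,[-0.2,-0.4,0.1],[0,0,0.8]]
    - [40,[-0.2,-0.4,0.1],[0,0,1]]

```text
time: 9.7
tcp_pos: [0.5923, -0.0917, 0.2644]
orientation: [179.9, 0.1, 109.5]
ft_force: [1.1, -1.0, 0.0]
width: 0.0401
grasp_force: 0.0
```

Emit:
play_rows:
  targets:
    - [40,[-0.2,-0.4,0],[0,0,1]]
    - [40,[-0.2,-0.4,0],[0,0,1]]
    - [40,[-0.2,-0.4,0],[0,0,1]]
    - [40,[0,0,0],[0,0,0]]

```text
time: 10.1
tcp_pos: [0.5309, -0.216, 0.2634]
orientation: [-179.9, 0.1, 126.1]
ft_force: [0.1, 0.8, 0.4]
width: 0.0399
grasp_force: 0.0
```

```bash
python3 - <<'E'
from snap import *
snap(6); st()
from dial import *
S,T=load("scene",6),load("top",6)
r=handle_fit([S,T],(.6525,.0195),.0485); print(r.x[:2].round(4),np.degrees(r.x[2]),r.fun)
cv2.imwrite("pics/s6.png",np.hstack([cv2.resize(S["p"][190:290,200:300],(400,400)),cv2.resize(T["p"][130:190,205:265],(400,400))])[:,:,::-1])
E
```

```text
t 10.2 tcp [ 0.5324 -0.2121  0.2632] [ 1.7997e+02 -1.0000e-02  1.2613e+02] F [0.5 0.4 0.5] w 0.0399 0.0 j [-33.  28.  91.   0.  60. -69.]
[0.6538 0.0212] -86.73532828940616 90.11649161625434
```

View pics/s6.png

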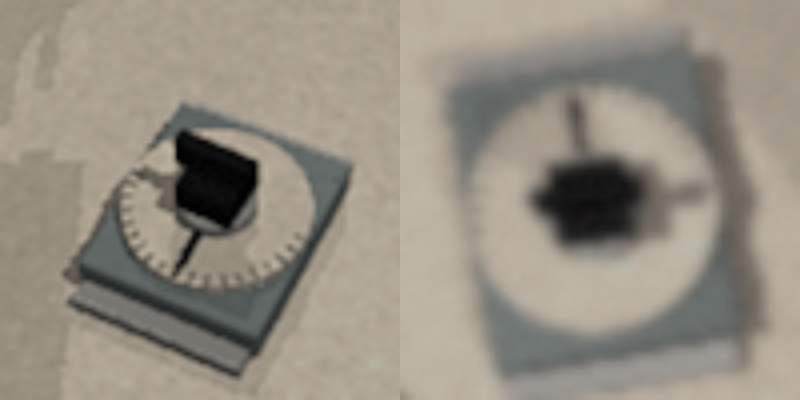

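Handle is seated and upright with its wing across, and the pointer lies on the zero mark (right panel about 575,110). Next I fit the rest and the probe axes.

```bash
cat > rest.py <<'E'
from fit import *
S,T=load("scene",0),load("top",0)
def restfit(f):
    X=cloud(f).reshape(-1,3); X=X[~np.isnan(X).any(1)]
    X=X[(X[:,0]>.49)&(X[:,0]<.62)&(X[:,1]>.16)&(X[:,1]<.385)&(X[:,2]>.035)&(X[:,2]<.125)]
    s,c=np.sin(np.radians(55)),np.cos(np.radians(55))
    def frame(p):
        ps=p[2]; h=np.array([np.cos(ps),np.sin(ps),0]); yv=np.array([-np.sin(ps),np.cos(ps),0])
        xa=h*c-np.array([0,0,s]); za=h*s+np.array([0,0,c]); o=np.array([p[0],p[1],.022]); return np.array([xa,yv,za]),o
    def cost(p):
        R,o=frame(p); q=(X-o)@R.T; q=q[(q[:,0]<-.025)&(q[:,0]>-.112)]
        yr=np.abs((q[:,1]+.02)%.04-0); yr=np.minimum(yr,.04-yr)   # distance to nearest ridge centre
        ht=np.where(yr<.0025,.010,0.); 
        return np.mean(np.minimum(np.abs(q[:,2]-ht),.008))
    best=min((minimize(cost,[.59+a,.272+b,g],method="Nelder-Mead",options=dict(initial_simplex=[[.59+a,.272+b,g],[.6+a,.272+b,g],[.59+a,.278+b,g],[.59+a,.272+b,g+.05]])) for a in(-.005,.005) for b in(-.008,0,.008) for g in(-.06,0,.06)),key=lambda r:r.fun)
    R,o=frame(best.x); q=(X-o)@R.T; k=q[:,2]>.006
    k&=(q[:,0]<-.025); print("ridge y extent",np.percentile(q[:,1],[.5,99.5]).round(3),"up end",np.percentile(q[:,0],.5).round(3)); return best
def probefit(x0,y0):
    ms=[];ws=[]
    for f,h in((S,.145),(T,.19)):
        q=proj(f,[x0,y0,h])[0].astype(int); w=(q[0]-14,q[1]-22,28,44) if f is S else (q[0]-8,q[1]-6,18,12)
        p=f["p"][w[1]:w[1]+w[3],w[0]:w[0]+w[2]].astype(float); ms.append(np.clip((p[...,0]-p[...,2]-22)/30,0,1)*(p[...,0]<170)); ws.append(w)
    a=np.arange(0,6.3,.3); ci=np.c_[np.cos(a),np.sin(a),0*a]*.007
    def parts(p): return [np.vstack([ci+[p[0],p[1],.09],ci+[p[2],p[3],.19]])]
    def cost(p):
        t=0
        for f,m,w in zip((S,T),ms,ws):
            s=sil(f,parts(p),w)
            k=np.ones_like(m)
            if f is S:   # ignore neighbours
                k=cv2.dilate((sil(f,[np.vstack([ci*2+[x0,y0,.09],ci*2+[x0,y0,.19]])],w)>.1).astype(np.uint8),np.ones((1,1)))
            t+=(k*(s-m)**2).sum()
        return t
    v=np.array([x0,y0,x0,y0]); return minimize(cost,v,method="Nelder-Mead",options=dict(maxiter=1500,initial_simplex=np.vstack([v,v+np.eye(4)*.006])))
if __name__=="__main__":
    for n,f in(("S",S),("T",T)): b=restfit(f); print(n,b.x[:2].round(4),np.degrees(b.x[2]).round(2),b.fun)
    for x,y in((.465,-.266),(.508,-.270),(.549,-.273),(.591,-.278),(.632,-.283)):
        r=probefit(x,y); p=r.x; print("base(.09)",p[:2].round(4),"top",p[2:].round(4),"lean deg x,y",np.degrees((p[2:]-p[:2])/.1).round(1),r.fun.round(1))
E
python3 rest.py
```

```text
ridge y extent [-0.101  0.103] up end -0.116
S [0.5829 0.2747] 3.56 0.00157320804638669
ridge y extent [-0.105  0.101] up end -0.119
T [0.5851 0.2753] 3.46 0.002253000309431486
base(.09) [ 0.4659 -0.2678] top [ 0.4668 -0.2639] lean deg x,y [0.5 2.2] 33.4
base(.09) [ 0.5079 -0.2715] top [ 0.5084 -0.269 ] lean deg x,y [0.3 1.4] 31.0
base(.09) [ 0.5494 -0.2753] top [ 0.5491 -0.2735] lean deg x,y [-0.2  1. ] 34.2
base(.09) [ 0.5901 -0.2806] top [ 0.5917 -0.2779] lean deg x,y [0.9 1.5] 35.4
base(.09) [ 0.6329 -0.2846] top [ 0.6332 -0.2821] lean deg x,y [0.2 1.4] 34.2
```

Emit:
play_rows:
  targets:
    - [40,[0.017,-0.062,0],[0,0,1]]
    - [40,[0.017,-0.062,0],[0,0,1]]
    - [40,[0.017,-0.062,0],[0,0,1]]
    - [40,[0.017,-0.062,0],[0,0,1]]
    - [40,[0.017,-0.062,0],[0,0,1]]
    - [40,[0.017,-0.062,0],[0,0,1]]
    - [40,[0.017,-0.062,0],[0,0,1]]
    - [40,[0.017,-0.062,0],[0,0,1]]
    - [40,[0.017,-0.062,0],[0,0,1]]
    - [40,[0.017,-0.062,0],[0,0,1]]

```text
time: 11.2
tcp_pos: [0.5508, -0.2715, 0.2628]
orientation: [180.0, -0.0, -176.0]
ft_force: [-0.6, -0.0, -0.2]
width: 0.0402
grasp_force: 0.0
```

```bash
cat > plan.py <<'E'
import numpy as np,sys
from scipy.spatial.transform import Rotation as Ro
from plant import robot
psi=np.radians(3.5); O=np.array([.584,.275,.022]); c,s=np.cos(np.radians(55)),np.sin(np.radians(55))
h=np.array([np.cos(psi),np.sin(psi),0]); yv=np.array([-np.sin(psi),np.cos(psi),0]); xa=h*c-[0,0,s]; za=h*s+[0,0,c]
tilt=np.radians(34); tz=h*np.sin(tilt)-np.array([0,0,np.cos(tilt)])
Rp=Ro.from_rotvec(-tilt*yv)*Ro.from_euler("xyz",[180,0,183.5],degrees=True)
def place(lane,up=0,out=.0015,sg=.145): return O+xa*(-.005-sg-up)+yv*(-.08+.04*lane)+za*(.0086+out)-.051*tz
st=robot.get_state(); p=st["tcp_pos"]; Rn=Ro.from_euler("xyz",st["orientation"],degrees=True)
def show(n,q,R=None):
    print(n,q.round(4),"shift units",((q-p)*10).round(3),*( ["turn units",((R*Rn.inv()).as_rotvec()*10).round(3)] if R is not None else []))
if __name__=="__main__":
    L=int(sys.argv[1]); print("now",p.round(4),st["orientation"].round(1),"j",st["joint_positions"].round(0),"w",st["width"],"F",st["ft_force"].round(1))
    show("pre",place(L,.06,.02),Rp); show("final",place(L),Rp)
    print("up-slope unit",(-xa).round(3),"out",za.round(3),"tool -z",(-tz).round(3))
E
python3 plan.py 4
```

```text
now [ 0.5508 -0.2715  0.2628] [ 180.   -0. -176.] j [ -37.   31.   85.    0.   63. -131.] w 0.040152812626386515 F [-0.6 -0.  -0.2]
pre [0.4538 0.3472 0.2527] shift units [-0.97   6.186 -0.101] turn units [ 0.379 -5.922 -0.082]
final [0.473  0.3484 0.1929] shift units [-0.778  6.198 -0.699] turn units [ 0.379 -5.922 -0.082]
up-slope unit [-0.573 -0.035  0.819] out [0.818 0.05  0.574] tool -z [-0.558 -0.034  0.829]
```

Emit:
play_rows:
  targets:
    - [40,[-0.015,-0.025,-0.2],[0,0,0]]
    - [40,[0,0,-0.2],[0,0,0]]
    - [40,[0,0,-0.17],[0,0,0]]
    - [40,[0,0,0],[0,0,0]]
    - [0,[0,0,0],[0,0,0]]
    - [0,[0,0,0],[0,0,0]]
    - [0,[0,0,0],[0,0,0]]
    - [0,[0,0,0],[0,0,0]]
    - [0,[0,0,0],[0,0,0]]
    - [0,[0,0,0],[0,0,0]]
  newtons: 15

```text
time: 12.2
tcp_pos: [0.5486, -0.276, 0.2066]
orientation: [-180.0, 0.1, -176.4]
ft_force: [0.4, 1.0, 4.1]
width: 0.0135
grasp_force: 15.0
```

Emit:
play_rows:
  targets:
    - [0,[0,0,0.2],[0,0,0]]
    - [0,[0,0,0.3],[0,0,0]]
    - [0,[0,0,0.3],[0,0,0]]
    - [0,[0,0,0.4],[0,0,0]]
    - [0,[0,0,0.4],[0,0,0]]
    - [0,[0,0,0],[0,0,0]]

```text
time: 12.8
tcp_pos: [0.5505, -0.2776, 0.3723]
orientation: [-179.5, 0.6, -176.4]
ft_force: [0.4, 0.0, 0.1]
width: 0.0138
grasp_force: 15.0
```

```bash
python3 - <<'E'
from snap import *
snap(7); st()
from h import *
S=load("scene",7)
cv2.imwrite("pics/s7.png",cv2.resize(S["p"][60:240,110:350],(720,540))[:,:,::-1])
E
python3 plan.py 4
```

```text
t 12.9 tcp [ 0.5483 -0.276   0.3666] [-1.7992e+02  8.0000e-02 -1.7639e+02] F [-0.5  0.4 -0.9] w 0.0133 14.99899604357779 j [ -37.   25.   79.   -0.   76. -131.]
now [ 0.5483 -0.276   0.3666] [-1.799e+02  1.000e-01 -1.764e+02] j [ -37.   25.   79.   -0.   76. -131.] w 0.013349131631168267 F [-0.5  0.4 -0.9]
pre [0.4538 0.3472 0.2527] shift units [-0.945  6.232 -1.139] turn units [ 0.381 -5.908 -0.015]
final [0.473  0.3484 0.1929] shift units [-0.752  6.244 -1.736] turn units [ 0.381 -5.908 -0.015]
up-slope unit [-0.573 -0.035  0.819] out [0.818 0.05  0.574] tool -z [-0.558 -0.034  0.829]
```

View pics/s7.png

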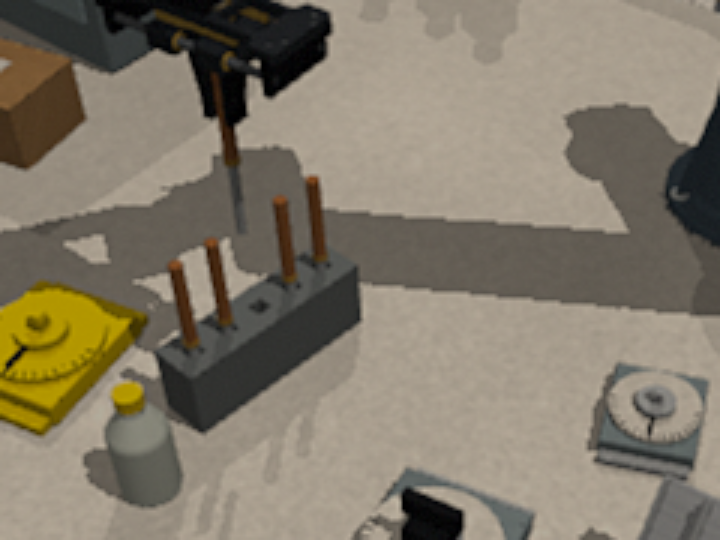

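Emit:
play_rows:
  targets:
    - [0,[-0.067,0.445,0],[0.03,-0.45,0]]
    - [0,[-0.067,0.445,0],[0.03,-0.45,0]]
    - [0,[-0.067,0.445,0],[0.03,-0.45,0]]
    - [0,[-0.067,0.445,0],[0.03,-0.45,0]]
    - [0,[-0.067,0.445,0],[0.03,-0.45,0]]
    - [0,[-0.067,0.445,0],[0.03,-0.45,0]]
    - [0,[-0.067,0.445,0],[0.03,-0.45,0]]
    - [0,[-0.067,0.445,0],[0.03,-0.45,0]]
    - [0,[-0.067,0.445,0],[0.03,-0.45,0]]
    - [0,[-0.067,0.445,0],[0.03,-0.45,0]]

```text
time: 13.9
tcp_pos: [0.4794, 0.1704, 0.3636]
orientation: [179.9, 25.7, -176.4]
ft_force: [1.0, -0.6, -1.1]
width: 0.0131
grasp_force: 15.0
```

Emit:
play_rows:
  targets:
    - [0,[-0.067,0.445,0],[0.03,-0.45,0]]
    - [0,[-0.067,0.445,0],[0.03,-0.45,0]]
    - [0,[-0.067,0.445,0],[0.03,-0.45,0]]
    - [0,[-0.067,0.445,0],[0,-0.05,0]]
    - [0,[0,0,-0.4],[0,0,0]]
    - [0,[0,0,-0.4],[0,0,0]]
    - [0,[0,0,-0.3],[0,0,0]]
    - [0,[0,0,0],[0,0,0]]
    - [0,[0,0,0],[0,0,0]]

```text
time: 14.8
tcp_pos: [0.454, 0.3467, 0.2543]
orientation: [-180.0, 33.7, -176.3]
ft_force: [0.8, -0.2, -0.2]
width: 0.0134
grasp_force: 15.0
```

```bash
python3 plan.py 4; python3 - <<'E'
from snap import *
snap(8); st()
from h import *
S=load("scene",8);T=load("top",8)
cv2.imwrite("pics/s8.png",np.hstack([cv2.resize(S["p"][160:310,290:430],(420,450)),cv2.resize(T["p"][130:230,100:210],(380,450))])[:,:,::-1])
E
```

```text
now [0.454  0.3467 0.2543] [-180.    33.7 -176.3] j [ 33.  25. 109. -46.  22. -22.] w 0.013350179074524978 F [ 0.8 -0.2 -0.2]
pre [0.4538 0.3472 0.2527] shift units [-0.002  0.005 -0.016] turn units [ 0.008 -0.055 -0.029]
final [0.473  0.3484 0.1929] shift units [ 0.191  0.017 -0.614] turn units [ 0.008 -0.055 -0.029]
up-slope unit [-0.573 -0.035  0.819] out [0.818 0.05  0.574] tool -z [-0.558 -0.034  0.829]
t 14.9 tcp [0.4552 0.3474 0.2569] [ 179.82   33.98 -176.46] F [-0.2  0.4 -0.8] w 0.014 14.998988136649132 j [ 33.  25. 108. -46.  22. -21.]
```

View pics/s8.png

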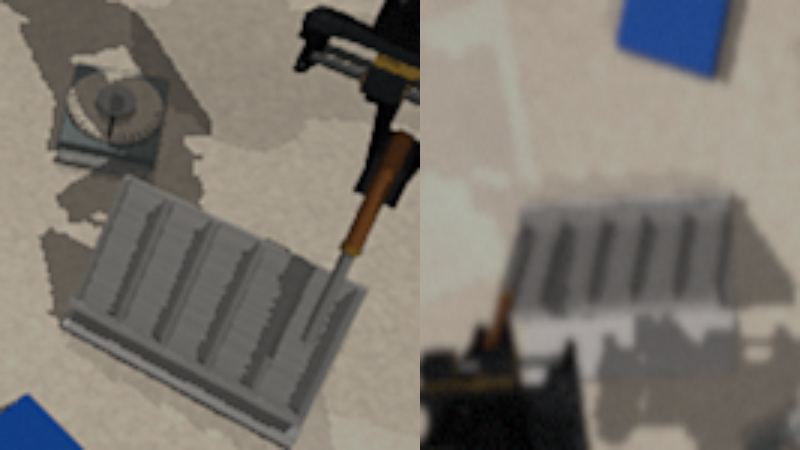

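The probe hangs over lane 4 along the slope (left panel, shank end about 305,335). I lower it in.

Emit:
play_rows:
  targets:
    - [0,[0.1,0.01,-0.2],[0,0,0]]
    - [0,[0.09,0.005,-0.2],[0,0,0]]
    - [0,[0.02,0,-0.12],[0,0,0]]
    - [0,[-0.02,0,-0.06],[0,0,0]]
    - [0,[0,0,0],[0,0,0]]
    - [0,[0,0,0],[0,0,0]]

```text
time: 15.5
tcp_pos: [0.4743, 0.349, 0.1995]
orientation: [179.8, 34.0, -176.5]
ft_force: [-0.1, 0.1, 0.5]
width: 0.0136
grasp_force: 15.0
```

```bash
python3 plan.py 4; cat > chk.py <<'E'
# probe axes on the rest, from the scene depth
import sys
from snap import *
k=sys.argv[1]; snap(k,("scene",)); st()
from h import *
import plan as P
S=load("scene",k); X=cloud(S); p=S["p"].astype(int)
q=(X-P.O)@np.array([P.xa,P.yv,P.za]).T
wood=(p[...,0]-p[...,2]>40)&(q[...,0]<-.06)&(q[...,0]>-.22)&(abs(q[...,2])<.05)&(abs(q[...,1])<.1)
for L in range(5):
    y=-.08+.04*L; m=wood&(abs(q[...,1]-y)<.02)
    if m.sum()>15:
        a=q[m]; f=np.polyfit(a[:,0],a[:,2],1); g=np.polyfit(a[:,0],a[:,1],1)
        print("lane",L,m.sum(),"x",np.percentile(a[:,0],[2,98]).round(3),"surface z at -.09,-.17",np.polyval(f,[-.09,-.17]).round(4),"y",np.polyval(g,[-.09,-.17]).round(4))
E
python3 chk.py 9
```

```text
now [0.4743 0.349  0.1995] [ 179.8   34.  -176.5] j [ 31.  32. 109. -63.  17.  -4.] w 0.013634578954675338 F [-0.1  0.1  0.5]
pre [0.4538 0.3472 0.2527] shift units [-0.205 -0.018  0.533] turn units [-0.03   0.005 -0.026]
final [0.473  0.3484 0.1929] shift units [-0.013 -0.006 -0.065] turn units [-0.03   0.005 -0.026]
up-slope unit [-0.573 -0.035  0.819] out [0.818 0.05  0.574] tool -z [-0.558 -0.034  0.829]
t 15.55 tcp [0.4743 0.349  0.1994] [ 179.79   34.04 -176.47] F [ 0.5  0.  -0.4] w 0.0137 14.998648865148425 j [ 31.  32. 109. -63.  17.  -4.]
lane 4 199 x [-0.185 -0.089] surface z at -.09,-.17 [0.0194 0.0214] y [0.0819 0.0811]
```

Emit:
play_rows:
  targets:
    - [0,[-0.018,0,-0.017],[0,0,0]]
    - [0,[-0.017,0,-0.016],[0,0,0]]
    - [0,[0,0,0],[0,0,0]]
    - [0,[0,0,0],[0,0,0]]

```text
time: 15.95
tcp_pos: [0.4699, 0.3487, 0.1945]
orientation: [179.9, 33.9, -176.4]
ft_force: [0.1, -0.3, -0.4]
width: 0.0136
grasp_force: 15.0
```

```bash
python3 chk.py 9
```

```text
t 16.0 tcp [0.47   0.3487 0.1945] [ 179.9    33.88 -176.4 ] F [-0.4 -0.9 -0.6] w 0.0136 14.998725894838572 j [ 32.  33. 110. -65.  17.  -2.]
lane 4 195 x [-0.185 -0.089] surface z at -.09,-.17 [0.0146 0.0125] y [0.0817 0.0811]
```

Emit:
play_rows:
  targets:
    - [26,[0,0,0],[0,0,0]]
    - [26,[0,0,0],[0,0,0]]
    - [26,[0,0,0],[0,0,0]]
    - [26,[-0.056,-0.003,0.083],[0,0,0]]
    - [26,[-0.11,-0.007,0.166],[0,0,0]]
    - [26,[-0.22,-0.014,0.33],[0,0,0]]
    - [26,[-0.1,-0.01,0.4],[0,0,0]]
    - [26,[0,-0.2,0.4],[0,0,0]]

```text
time: 16.8
tcp_pos: [0.42, 0.3264, 0.3333]
orientation: [179.9, 33.8, -176.2]
ft_force: [1.1, -0.4, 0.9]
width: 0.0261
grasp_force: 0.0
```

```bash
python3 chk.py 10
```

```text
t 16.85 tcp [0.4221 0.3252 0.3404] [ 179.66   34.44 -176.33] F [ 0.6 -1.4  3.4] w 0.026 0.0 j [ 32.  14. 109. -32.  30. -37.]
lane 4 226 x [-0.179 -0.082] surface z at -.09,-.17 [0.0117 0.0142] y [0.0816 0.0816]
```

Emit:
play_rows:
  targets:
    - [40,[0.062,-0.425,0],[-0.027,0.424,0]]
    - [40,[0.062,-0.425,0],[-0.027,0.424,0]]
    - [40,[0.062,-0.425,0],[-0.027,0.424,0]]
    - [40,[0.062,-0.425,0],[-0.027,0.424,0]]
    - [40,[0.062,-0.425,0],[-0.027,0.424,0]]
    - [40,[0.062,-0.425,0],[-0.027,0.424,0]]
    - [40,[0.062,-0.425,0],[-0.027,0.424,0]]
    - [40,[0.062,-0.425,0],[-0.027,0.424,0]]
    - [40,[0.062,-0.425,0],[-0.027,0.424,0]]
    - [40,[0.062,-0.425,0],[-0.027,0.424,0]]

```text
time: 17.85
tcp_pos: [0.4828, -0.0987, 0.3323]
orientation: [180.0, 9.6, -176.5]
ft_force: [1.2, 0.2, -0.5]
width: 0.0397
grasp_force: 0.0
```

Emit:
play_rows:
  targets:
    - [40,[0.062,-0.425,0],[-0.027,0.424,0]]
    - [40,[0.062,-0.425,0],[-0.027,0.424,0]]
    - [40,[0.062,-0.425,0],[-0.027,0.424,0]]
    - [40,[0.062,-0.425,0],[-0.027,0.424,0]]
    - [40,[0,0,-0.3],[0,0,0]]
    - [40,[0,0,-0.35],[0,0,0]]
    - [40,[0,0,0],[0,0,0]]
    - [40,[0,0,0],[0,0,0]]

```text
time: 18.65
tcp_pos: [0.5076, -0.2665, 0.267]
orientation: [179.9, -0.1, -176.4]
ft_force: [-0.4, 0.3, 0.0]
width: 0.0401
grasp_force: 0.0
```

```bash
cat > pk.py <<'E'
import sys
from snap import *
from scipy.spatial.transform import Rotation as Ro
G={1:(.4665,-.2665),2:(.5082,-.271),4:(.5912,-.280),5:(.6331,-.284)}[int(sys.argv[1])]
s=robot.get_state(); st(); print("shift",((np.array([*G,.2065])-s["tcp_pos"])*10).round(3),"turn",((Ro.from_euler("xyz",[180,0,183.5],degrees=True)*Ro.from_euler("xyz",s["orientation"],degrees=True).inv()).as_rotvec()*10).round(3))
E
python3 pk.py 2
```

```text
t 18.65 tcp [ 0.5076 -0.2665  0.267 ] [ 1.7990e+02 -1.3000e-01 -1.7641e+02] F [-0.4  0.3  0. ] w 0.0401 0.0 j [ -39.   28.   91.   -0.   61. -132.]
shift [ 0.006 -0.045 -0.605] turn [-0.016 -0.023 -0.016]
```

Emit:
play_rows:
  targets:
    - [40,[0.006,-0.045,-0.3],[0,0,0]]
    - [40,[0,0,-0.3],[0,0,0]]
    - [40,[0,0,0],[0,0,0]]
    - [0,[0,0,0],[0,0,0]]
    - [0,[0,0,0],[0,0,0]]
    - [0,[0,0,0],[0,0,0]]
    - [0,[0,0,0],[0,0,0]]
    - [0,[0,0,0],[0,0,0]]
    - [0,[0,0,0],[0,0,0]]

```text
time: 19.55
tcp_pos: [0.509, -0.2713, 0.2085]
orientation: [-180.0, 0.1, -176.4]
ft_force: [0.7, -0.3, 5.9]
width: 0.0135
grasp_force: 15.0
```

Emit:
play_rows:
  targets:
    - [0,[0,0,0.2],[0,0,0]]
    - [0,[0,0,0.3],[0,0,0]]
    - [0,[0,0,0.3],[0,0,0]]
    - [0,[0,0,0.4],[0,0,0]]
    - [0,[0,0,0.4],[0,0,0]]
    - [0,[-0.045,0.445,0],[0.03,-0.456,0]]
    - [0,[-0.045,0.445,0],[0.03,-0.456,0]]
    - [0,[-0.045,0.445,0],[0.03,-0.456,0]]
    - [0,[-0.045,0.445,0],[0.03,-0.456,0]]

```text
time: 20.45
tcp_pos: [0.4897, -0.0916, 0.3672]
orientation: [179.9, 10.5, -176.5]
ft_force: [0.7, -0.3, -0.2]
width: 0.0134
grasp_force: 15.0
```

Emit:
play_rows:
  targets:
    - [0,[-0.045,0.445,0],[0.03,-0.456,0]]
    - [0,[-0.045,0.445,0],[0.03,-0.456,0]]
    - [0,[-0.045,0.445,0],[0.03,-0.456,0]]
    - [0,[-0.045,0.445,0],[0.03,-0.456,0]]
    - [0,[-0.045,0.445,0],[0.03,-0.456,0]]
    - [0,[-0.045,0.445,0],[0.03,-0.456,0]]
    - [0,[-0.045,0.445,0],[0.03,-0.456,0]]
    - [0,[-0.045,0.445,0],[0.03,-0.456,0]]
    - [0,[-0.045,0.445,0],[0.03,-0.456,0]]

```text
time: 21.35
tcp_pos: [0.4491, 0.3091, 0.3673]
orientation: [179.8, 34.1, -176.4]
ft_force: [0.0, -0.5, -0.2]
width: 0.0133
grasp_force: 15.0
```

Emit:
play_rows:
  targets:
    - [0,[0,0,-0.4],[0,0,0]]
    - [0,[0,0,-0.4],[0,0,0]]
    - [0,[0,0,-0.3],[0,0,0]]
    - [0,[0,0,0],[0,0,0]]
    - [0,[0,0,0],[0,0,0]]

```text
time: 21.85
tcp_pos: [0.4501, 0.3074, 0.2572]
orientation: [179.9, 34.0, -176.4]
ft_force: [0.4, -0.3, 0.4]
width: 0.0135
grasp_force: 15.0
```

```bash
cat >> plan.py <<'E'
    f=np.array([.470,.3487,.1940])+yv*(.04*(L-4)); show("REF pre",f-.06*xa+.015*za,Rp); show("REF final",f,Rp)
E
python3 plan.py 3; python3 chk.py 11
```

```text
now [0.4501 0.3074 0.2572] [ 179.9   34.  -176.4] j [ 28.  23. 113. -48.  18. -23.] w 0.013477714485767438 F [ 0.4 -0.3  0.4]
pre [0.4563 0.3073 0.2527] shift units [ 0.061 -0.001 -0.045] turn units [-0.015 -0.009 -0.029]
final [0.4755 0.3084 0.1929] shift units [ 0.253  0.011 -0.643] turn units [-0.015 -0.009 -0.029]
up-slope unit [-0.573 -0.035  0.819] out [0.818 0.05  0.574] tool -z [-0.558 -0.034  0.829]
REF pre [0.4504 0.3074 0.2518] shift units [ 0.002  0.    -0.055] turn units [-0.015 -0.009 -0.029]
REF final [0.4724 0.3088 0.194 ] shift units [ 0.223  0.014 -0.632] turn units [-0.015 -0.009 -0.029]
t 21.9 tcp [0.4508 0.3077 0.2585] [ 179.79   34.11 -176.47] F [ 0.5  1.  -0.7] w 0.0133 14.999238790478557 j [ 28.  23. 113. -48.  18. -23.]
lane 3 152 x [-0.219 -0.15 ] surface z at -.09,-.17 [0.0279 0.0294] y [0.0437 0.0417]
lane 4 226 x [-0.179 -0.082] surface z at -.09,-.17 [0.0121 0.0141] y [0.0817 0.0819]
```

Emit:
play_rows:
  targets:
    - [0,[0.1,0.006,-0.2],[0,0,0]]
    - [0,[0.1,0.006,-0.2],[0,0,0]]
    - [0,[0.06,0.002,-0.15],[0,0,0]]
    - [0,[-0.04,0,-0.08],[0,0,0]]
    - [0,[0,0,0],[0,0,0]]
    - [0,[0,0,0],[0,0,0]]

```text
time: 22.5
tcp_pos: [0.473, 0.3091, 0.1962]
orientation: [179.8, 34.2, -176.5]
ft_force: [-0.3, 0.4, -0.1]
width: 0.0139
grasp_force: 15.0
```

```bash
python3 chk.py 12; python3 plan.py 3 | tail -1
```

```text
t 22.55 tcp [0.473  0.3092 0.1962] [ 179.75   34.2  -176.5 ] F [ 0.4 -0.1 -0.6] w 0.0135 14.99929431360215 j [ 27.  31. 113. -75.  13.   5.]
lane 3 197 x [-0.183 -0.087] surface z at -.09,-.17 [0.0131 0.0143] y [0.0424 0.0414]
lane 4 213 x [-0.176 -0.082] surface z at -.09,-.17 [0.0113 0.0158] y [0.0818 0.0814]
REF final [0.4724 0.3088 0.194 ] shift units [-0.005 -0.004 -0.022] turn units [-0.038  0.032 -0.025]
```

Seated at lane height, so I release. Joint 4 is near its limit here (-75 of -82). For the remaining lanes I will grip with the tool pre-leaned, so it stands steeper at placing.

Emit:
play_rows:
  targets:
    - [26,[0,0,0],[0,0,0]]
    - [26,[0,0,0],[0,0,0]]
    - [26,[0,0,0],[0,0,0]]
    - [26,[-0.056,-0.003,0.083],[0,0,0]]
    - [26,[-0.11,-0.007,0.166],[0,0,0]]
    - [26,[-0.22,-0.014,0.33],[0,0,0]]
    - [26,[-0.1,-0.01,0.4],[0,0,0]]
    - [26,[0,-0.2,0.4],[0,0,0]]

```text
time: 23.35
tcp_pos: [0.4221, 0.2869, 0.3315]
orientation: [179.8, 33.9, -176.2]
ft_force: [1.4, 0.3, -0.2]
width: 0.0264
grasp_force: 0.0
```

```bash
python3 chk.py 13; cat > pk2.py <<'E'
# pre-leaned grasp: tool rotated by +B about yv relative to the probe; grasp point height .155
import sys
from snap import *
from scipy.spatial.transform import Rotation as Ro
import plan as P
B=np.radians(18); R0=Ro.from_euler("xyz",[180,0,183.5],degrees=True); Rg=Ro.from_rotvec(B*P.yv)*R0; Rf=Ro.from_rotvec(-(P.tilt-B)*P.yv)*R0
def go(n,q,R): P.show(n,q,R)
G={1:(.4665,-.2665),4:(.5912,-.280),5:(.6331,-.284)}
GF=np.array([.470,.3487,.1940])+.051*P.tz   # grasp point, lane 4, proven
if sys.argv[1]=="pick":
    g=np.array([*G[int(sys.argv[2])],.1555]); st(); go("above",g-.051*Rg.as_matrix()[:,2]+[0,0,.06],Rg); go("grasp",g-.051*Rg.as_matrix()[:,2],Rg)
else:
    L=int(sys.argv[2]); f=GF+P.yv*.04*(L-4)-.051*Rf.as_matrix()[:,2]; st(); go("pre",f-.06*P.xa+.015*P.za,Rf); go("final",f,Rf); print("tool -z",(-Rf.as_matrix()[:,2]).round(3))
E
python3 pk2.py pick 5
```

```text
t 23.4 tcp [0.4243 0.286  0.3382] [ 179.67   34.58 -176.26] F [0.7 0.  3.3] w 0.0258 0.0 j [ 27.  12. 112. -30.  26. -43.]
lane 3 215 x [-0.179 -0.081] surface z at -.09,-.17 [0.0124 0.0139] y [0.0422 0.0421]
lane 4 229 x [-0.179 -0.081] surface z at -.09,-.17 [0.0121 0.0142] y [0.0816 0.0816]
t 23.4 tcp [0.4243 0.286  0.3382] [ 179.67   34.58 -176.26] F [0.7 0.  3.3] w 0.0258 0.0 j [ 27.  12. 112. -30.  26. -43.]
above [ 0.6488 -0.283   0.264 ] shift units [ 2.245 -5.691 -0.742] turn units [-0.638  9.155 -0.047]
grasp [ 0.6488 -0.283   0.204 ] shift units [ 2.245 -5.691 -1.342] turn units [-0.638  9.155 -0.047]
```

Emit:
play_rows:
  targets:
    - [40,[0.16,-0.407,0],[-0.045,0.654,0]]
    - [40,[0.16,-0.407,0],[-0.045,0.654,0]]
    - [40,[0.16,-0.407,0],[-0.045,0.654,0]]
    - [40,[0.16,-0.407,0],[-0.045,0.654,0]]
    - [40,[0.16,-0.407,0],[-0.045,0.654,0]]
    - [40,[0.16,-0.407,0],[-0.045,0.654,0]]
    - [40,[0.16,-0.407,0],[-0.045,0.654,0]]
    - [40,[0.16,-0.407,0],[-0.045,0.654,0]]
    - [40,[0.16,-0.407,0],[-0.045,0.654,0]]
    - [40,[0.16,-0.407,0],[-0.045,0.654,0]]

```text
time: 24.4
tcp_pos: [0.5765, -0.1036, 0.3299]
orientation: [-179.5, -2.0, -176.5]
ft_force: [0.7, 1.7, -1.2]
width: 0.0398
grasp_force: 0.0
```

Emit:
play_rows:
  targets:
    - [40,[0.16,-0.407,0],[-0.045,0.654,0]]
    - [40,[0.16,-0.407,0],[-0.045,0.654,0]]
    - [40,[0.16,-0.407,0],[-0.045,0.654,0]]
    - [40,[0.16,-0.407,0],[-0.045,0.654,0]]
    - [40,[0,0,-0.35],[0,0,0]]
    - [40,[0,0,-0.3],[0,0,0]]
    - [40,[0,0,0],[0,0,0]]
    - [40,[0,0,0],[0,0,0]]

```text
time: 25.2
tcp_pos: [0.6401, -0.2643, 0.2648]
orientation: [-179.5, -16.9, -176.4]
ft_force: [0.9, -0.2, 0.6]
width: 0.0399
grasp_force: 0.0
```

```bash
python3 pk2.py pick 5
```

```text
t 25.2 tcp [ 0.6401 -0.2643  0.2648] [-179.45  -16.88 -176.41] F [ 0.9 -0.2  0.6] w 0.0399 0.0 j [ -28.   43.   63.   -9.   89. -121.]
above [ 0.6488 -0.283   0.264 ] shift units [ 0.087 -0.188 -0.008] turn units [ 0.079  0.2   -0.045]
grasp [ 0.6488 -0.283   0.204 ] shift units [ 0.087 -0.188 -0.608] turn units [ 0.079  0.2   -0.045]
```

Emit:
play_rows:
  targets:
    - [40,[0.087,-0.188,0],[0.08,0.2,-0.04]]
    - [40,[0,0,0],[0,0,0]]
    - [40,[0,0,-0.3],[0,0,0]]
    - [40,[0,0,-0.31],[0,0,0]]
    - [40,[0,0,0],[0,0,0]]
    - [0,[0,0,0],[0,0,0]]
    - [0,[0,0,0],[0,0,0]]
    - [0,[0,0,0],[0,0,0]]
    - [0,[0,0,0],[0,0,0]]
    - [0,[0,0,0],[0,0,0]]

```text
time: 26.2
tcp_pos: [0.6494, -0.2831, 0.2055]
orientation: [-179.9, -17.8, -176.5]
ft_force: [0.3, 0.6, 4.3]
width: 0.0136
grasp_force: 15.0
```

Emit:
play_rows:
  targets:
    - [0,[0,0,0],[0,0,0]]
    - [0,[0,0,0.2],[0,0,0]]
    - [0,[0,0,0.3],[0,0,0]]
    - [0,[0,0,0.3],[0,0,0]]
    - [0,[0,0,0.4],[0,0,0]]
    - [0,[0,0,0.4],[0,0,0]]
    - [0,[0,0,0],[0,0,0]]

```text
time: 26.9
tcp_pos: [0.6507, -0.2844, 0.3714]
orientation: [-179.5, -17.3, -176.6]
ft_force: [-0.1, -0.3, 0.1]
width: 0.0139
grasp_force: 15.0
```

```bash
python3 pk2.py place 2
```

```text
t 26.9 tcp [ 0.6507 -0.2844  0.3714] [-179.49  -17.32 -176.63] F [-0.1 -0.3  0.1] w 0.0139 14.99857041053474 j [ -29.   40.   52.  -10.  102. -124.]
pre [0.4672 0.2684 0.2585] shift units [-1.834  5.527 -1.129] turn units [ 0.438 -5.8    0.02 ]
final [0.4893 0.2697 0.2007] shift units [-1.613  5.541 -1.706] turn units [ 0.438 -5.8    0.02 ]
tool -z [-0.275 -0.017  0.961]
```

Emit:
play_rows:
  targets:
    - [0,[-0.131,0.395,0],[0.03,-0.415,0]]
    - [0,[-0.131,0.395,0],[0.03,-0.415,0]]
    - [0,[-0.131,0.395,0],[0.03,-0.415,0]]
    - [0,[-0.131,0.395,0],[0.03,-0.415,0]]
    - [0,[-0.131,0.395,0],[0.03,-0.415,0]]
    - [0,[-0.131,0.395,0],[0.03,-0.415,0]]
    - [0,[-0.131,0.395,0],[0.03,-0.415,0]]
    - [0,[-0.131,0.395,0],[0.03,-0.415,0]]
    - [0,[-0.131,0.395,0],[0.03,-0.415,0]]
    - [0,[-0.131,0.395,0],[0.03,-0.415,0]]

```text
time: 27.9
tcp_pos: [0.5168, 0.1131, 0.3633]
orientation: [179.8, 5.9, -176.5]
ft_force: [0.9, 0.6, -0.2]
width: 0.0134
grasp_force: 15.0
```

Emit:
play_rows:
  targets:
    - [0,[-0.131,0.395,0],[0.03,-0.415,0]]
    - [0,[-0.131,0.395,0],[0.03,-0.415,0]]
    - [0,[-0.131,0.395,0],[0.03,-0.415,0]]
    - [0,[-0.131,0.395,0],[0.03,-0.415,0]]
    - [0,[0,0,-0.3],[0,0,0]]
    - [0,[0,0,-0.3],[0,0,0]]
    - [0,[0,0,-0.3],[0,0,0]]
    - [0,[0,0,0],[0,0,0]]
    - [0,[0,0,0],[0,0,0]]

```text
time: 28.8
tcp_pos: [0.4654, 0.2697, 0.2736]
orientation: [179.7, 15.4, -176.5]
ft_force: [0.2, -0.7, -0.4]
width: 0.0137
grasp_force: 15.0
```

```bash
python3 pk2.py place 2; python3 chk.py 14
```

```text
t 28.8 tcp [0.4654 0.2697 0.2736] [ 179.71   15.35 -176.46] F [ 0.2 -0.7 -0.4] w 0.0137 14.998866871464998 j [ 20.  22. 104.  -6.  40. -69.]
pre [0.4672 0.2684 0.2585] shift units [ 0.018 -0.013 -0.151] turn units [-0.042 -0.116 -0.021]
final [0.4893 0.2697 0.2007] shift units [ 0.239  0.    -0.729] turn units [-0.042 -0.116 -0.021]
tool -z [-0.275 -0.017  0.961]
t 28.85 tcp [0.4662 0.2699 0.2748] [ 179.66   15.51 -176.48] F [0.6 0.6 0.7] w 0.0133 14.998954385519028 j [ 20.  22. 104.  -6.  40. -69.]
lane 2 128 x [-0.218 -0.16 ] surface z at -.09,-.17 [0.0309 0.0329] y [0.0052 0.0037]
lane 3 218 x [-0.179 -0.082] surface z at -.09,-.17 [0.0124 0.014 ] y [0.0423 0.0419]
lane 4 236 x [-0.179 -0.082] surface z at -.09,-.17 [0.0123 0.0137] y [0.0816 0.0816]
```

j4 is comfortable now. The probe stays parallel to the bed, so I lower it in.

Emit:
play_rows:
  targets:
    - [0,[0.08,0,-0.24],[-0.04,-0.1,0]]
    - [0,[0.1,0,-0.2],[0,0,0]]
    - [0,[0.09,0,-0.18],[0,0,0]]
    - [0,[-0.03,0,-0.11],[0,0,0]]
    - [0,[0,0,0],[0,0,0]]
    - [0,[0,0,0],[0,0,0]]

```text
time: 29.45
tcp_pos: [0.4905, 0.27, 0.2025]
orientation: [179.9, 16.1, -176.4]
ft_force: [-0.2, 0.7, -0.3]
width: 0.014
grasp_force: 15.0
```

```bash
python3 pk2.py place 2; python3 chk.py 15
```

```text
t 29.45 tcp [0.4905 0.27   0.2025] [ 179.91   16.14 -176.41] F [-0.2  0.7 -0.3] w 0.014 14.998915039468557 j [ 19.  30. 105.  -8.  30. -68.]
pre [0.4672 0.2684 0.2585] shift units [-0.233 -0.017  0.56 ] turn units [-0.017  0.024 -0.019]
final [0.4893 0.2697 0.2007] shift units [-0.012 -0.003 -0.017] turn units [-0.017  0.024 -0.019]
tool -z [-0.275 -0.017  0.961]
t 29.5 tcp [0.4905 0.2701 0.2027] [ 179.9    16.17 -176.41] F [ 0.2 -0.2  0.2] w 0.0138 14.998770304955542 j [ 19.  30. 105.  -8.  30. -68.]
lane 2 191 x [-0.184 -0.087] surface z at -.09,-.17 [0.0134 0.0157] y [0.0024 0.0011]
lane 3 202 x [-0.178 -0.081] surface z at -.09,-.17 [0.0116 0.0154] y [0.0424 0.0417]
lane 4 230 x [-0.178 -0.082] surface z at -.09,-.17 [0.0123 0.0141] y [0.0817 0.0815]
```

Emit:
play_rows:
  targets:
    - [26,[0,0,0],[0,0,0]]
    - [26,[0,0,0],[0,0,0]]
    - [26,[0,0,0],[0,0,0]]
    - [26,[-0.028,-0.002,0.096],[0,0,0]]
    - [26,[-0.055,-0.003,0.19],[0,0,0]]
    - [26,[-0.11,-0.007,0.38],[0,0,0]]
    - [26,[0,0,0.4],[0,0,0]]
    - [26,[0,-0.1,0.3],[0,0,0]]
    - [26,[0,0,0],[0,0,0]]

```text
time: 30.4
tcp_pos: [0.4721, 0.259, 0.3434]
orientation: [179.8, 16.6, -176.4]
ft_force: [1.4, 0.1, 0.0]
width: 0.0259
grasp_force: 0.0
```

```bash
python3 chk.py 16; python3 pk2.py pick 4
```

```text
t 30.45 tcp [0.4709 0.2588 0.3407] [ 179.85   16.34 -176.44] F [-0.9  0.2  1. ] w 0.0264 0.0 j [ 19.  16. 100.  -5.  49. -72.]
lane 2 207 x [-0.179 -0.082] surface z at -.09,-.17 [0.0122 0.0138] y [0.0023 0.0023]
lane 3 217 x [-0.179 -0.082] surface z at -.09,-.17 [0.0126 0.0139] y [0.0423 0.042 ]
lane 4 236 x [-0.179 -0.082] surface z at -.09,-.17 [0.0125 0.0136] y [0.0816 0.0816]
t 30.45 tcp [0.4709 0.2588 0.3407] [ 179.85   16.34 -176.44] F [-0.9  0.2  1. ] w 0.0264 0.0 j [ 19.  16. 100.  -5.  49. -72.]
above [ 0.6069 -0.279   0.264 ] shift units [ 1.36  -5.378 -0.767] turn units [-0.396  5.98  -0.01 ]
grasp [ 0.6069 -0.279   0.204 ] shift units [ 1.36  -5.378 -1.367] turn units [-0.396  5.98  -0.01 ]
```

Emit:
play_rows:
  targets:
    - [40,[0.105,-0.414,0],[-0.03,0.46,0]]
    - [40,[0.105,-0.414,0],[-0.03,0.46,0]]
    - [40,[0.105,-0.414,0],[-0.03,0.46,0]]
    - [40,[0.105,-0.414,0],[-0.03,0.46,0]]
    - [40,[0.105,-0.414,0],[-0.03,0.46,0]]
    - [40,[0.105,-0.414,0],[-0.03,0.46,0]]
    - [40,[0.105,-0.414,0],[-0.03,0.46,0]]
    - [40,[0.105,-0.414,0],[-0.03,0.46,0]]
    - [40,[0.105,-0.414,0],[-0.03,0.46,0]]
    - [40,[0.105,-0.414,0],[-0.03,0.46,0]]

```text
time: 31.45
tcp_pos: [0.5748, -0.1567, 0.3359]
orientation: [179.9, -10.7, -176.4]
ft_force: [0.6, 0.6, -0.8]
width: 0.0398
grasp_force: 0.0
```

Emit:
play_rows:
  targets:
    - [40,[0.105,-0.414,0],[-0.03,0.46,0]]
    - [40,[0.105,-0.414,0],[-0.03,0.46,0]]
    - [40,[0.105,-0.414,0],[-0.03,0.46,0]]
    - [40,[0,0,-0.35],[0,0,0]]
    - [40,[0,0,-0.3],[0,0,0]]
    - [40,[0,0,0],[0,0,0]]
    - [40,[0,0,0],[0,0,0]]

```text
time: 32.15
tcp_pos: [0.6062, -0.279, 0.2712]
orientation: [179.9, -18.5, -176.3]
ft_force: [-0.8, -0.1, 0.8]
width: 0.0398
grasp_force: 0.0
```

```bash
python3 pk2.py pick 4
```

```text
t 32.15 tcp [ 0.6062 -0.279   0.2712] [ 179.9   -18.54 -176.34] F [-0.8 -0.1  0.8] w 0.0398 0.0 j [ -31.   41.   66.  -10.   89. -123.]
above [ 0.6069 -0.279   0.264 ] shift units [ 0.007  0.    -0.072] turn units [-0.01  -0.095 -0.022]
grasp [ 0.6069 -0.279   0.204 ] shift units [ 0.007  0.    -0.672] turn units [-0.01  -0.095 -0.022]
```

Emit:
play_rows:
  targets:
    - [40,[0.007,0,-0.35],[0,-0.08,0]]
    - [40,[0,0,-0.31],[0,0,0]]
    - [40,[0,0,0],[0,0,0]]
    - [0,[0,0,0],[0,0,0]]
    - [0,[0,0,0],[0,0,0]]
    - [0,[0,0,0],[0,0,0]]
    - [0,[0,0,0],[0,0,0]]
    - [0,[0,0,0],[0,0,0]]
    - [0,[0,0,0],[0,0,0]]

```text
time: 33.05
tcp_pos: [0.6078, -0.2795, 0.2081]
orientation: [-179.9, -17.8, -176.4]
ft_force: [-0.8, 1.9, 6.1]
width: 0.0136
grasp_force: 15.0
```

Emit:
play_rows:
  targets:
    - [0,[0,0,0.2],[0,0,0]]
    - [0,[0,0,0.3],[0,0,0]]
    - [0,[0,0,0.3],[0,0,0]]
    - [0,[0,0,0.4],[0,0,0]]
    - [0,[0,0,0.4],[0,0,0]]
    - [0,[0,0,0],[0,0,0]]

```text
time: 33.65
tcp_pos: [0.6092, -0.2809, 0.3736]
orientation: [-179.4, -17.3, -176.6]
ft_force: [1.1, -0.4, 0.2]
width: 0.0135
grasp_force: 15.0
```

```bash
python3 pk2.py place 1
```

```text
t 33.65 tcp [ 0.6092 -0.2809  0.3736] [-179.44  -17.29 -176.55] F [ 1.1 -0.4  0.2] w 0.0135 14.99374681385234 j [ -31.   36.   60.  -10.   98. -125.]
pre [0.4697 0.2285 0.2585] shift units [-1.396  5.093 -1.151] turn units [ 0.451 -5.793  0.008]
final [0.4918 0.2298 0.2007] shift units [-1.175  5.107 -1.729] turn units [ 0.451 -5.793  0.008]
tool -z [-0.275 -0.017  0.961]
```

Emit:
play_rows:
  targets:
    - [0,[-0.107,0.392,0],[0.033,-0.446,0]]
    - [0,[-0.107,0.392,0],[0.033,-0.446,0]]
    - [0,[-0.107,0.392,0],[0.033,-0.446,0]]
    - [0,[-0.107,0.392,0],[0.033,-0.446,0]]
    - [0,[-0.107,0.392,0],[0.033,-0.446,0]]
    - [0,[-0.107,0.392,0],[0.033,-0.446,0]]
    - [0,[-0.107,0.392,0],[0.033,-0.446,0]]
    - [0,[-0.107,0.392,0],[0.033,-0.446,0]]
    - [0,[-0.107,0.392,0],[0.033,-0.446,0]]
    - [0,[-0.107,0.392,0],[0.033,-0.446,0]]

```text
time: 34.65
tcp_pos: [0.4993, 0.1137, 0.3658]
orientation: [179.8, 7.8, -176.4]
ft_force: [1.0, 0.8, -1.6]
width: 0.0138
grasp_force: 15.0
```

Emit:
play_rows:
  targets:
    - [0,[-0.107,0.392,0],[0.033,-0.446,0]]
    - [0,[-0.107,0.392,0],[0.033,-0.446,0]]
    - [0,[-0.107,0.392,0],[0.033,-0.446,0]]
    - [0,[0,0,-0.3],[0,0,0]]
    - [0,[0,0,-0.3],[0,0,0]]
    - [0,[0,0,-0.3],[0,0,0]]
    - [0,[0,0,0],[0,0,0]]
    - [0,[0,0,0],[0,0,0]]

```text
time: 35.45
tcp_pos: [0.4682, 0.2299, 0.2762]
orientation: [179.7, 15.3, -176.4]
ft_force: [-0.1, 0.2, 0.3]
width: 0.0137
grasp_force: 15.0
```

```bash
python3 pk2.py place 1; python3 chk.py 17|head -2
```

```text
t 35.45 tcp [0.4682 0.2299 0.2762] [ 179.72   15.33 -176.39] F [-0.1  0.2  0.3] w 0.0137 14.996336598414928 j [ 15.  20. 106.  -4.  39. -75.]
pre [0.4697 0.2285 0.2585] shift units [ 0.015 -0.015 -0.177] turn units [-0.04  -0.12  -0.032]
final [0.4918 0.2298 0.2007] shift units [ 0.236 -0.001 -0.754] turn units [-0.04  -0.12  -0.032]
tool -z [-0.275 -0.017  0.961]
t 35.5 tcp [0.469  0.2301 0.2773] [ 179.68   15.49 -176.41] F [ 0.9 -0.  -0.1] w 0.0136 14.996401774697006 j [ 15.  20. 106.  -4.  39. -75.]
lane 1 126 x [-0.218 -0.159] surface z at -.09,-.17 [0.0304 0.0335] y [-0.0337 -0.0359]
```

Emit:
play_rows:
  targets:
    - [0,[0.07,0,-0.25],[-0.04,-0.1,-0.03]]
    - [0,[0.1,0,-0.2],[0,0,0]]
    - [0,[0.09,0,-0.18],[0,0,0]]
    - [0,[-0.03,0,-0.12],[0,0,0]]
    - [0,[0,0,0],[0,0,0]]
    - [0,[0,0,0],[0,0,0]]

```text
time: 36.1
tcp_pos: [0.4923, 0.2302, 0.203]
orientation: [179.9, 16.1, -176.5]
ft_force: [0.6, -0.1, -1.0]
width: 0.0136
grasp_force: 15.0
```

```bash
python3 pk2.py place 1; python3 chk.py 18
```

```text
t 36.1 tcp [0.4923 0.2302 0.203 ] [ 179.94   16.12 -176.51] F [ 0.6 -0.1 -1. ] w 0.0136 14.995861637871712 j [ 15.  29. 108.  -6.  28. -74.]
pre [0.4697 0.2285 0.2585] shift units [-0.226 -0.017  0.555] turn units [-0.011  0.02  -0.   ]
final [0.4918 0.2298 0.2007] shift units [-0.005 -0.004 -0.022] turn units [-0.011  0.02  -0.   ]
tool -z [-0.275 -0.017  0.961]
t 36.15 tcp [0.4922 0.2302 0.2031] [ 179.94   16.13 -176.51] F [-0.2 -0.2 -0.5] w 0.0133 14.99593845102936 j [ 15.  29. 108.  -6.  28. -74.]
lane 1 181 x [-0.182 -0.086] surface z at -.09,-.17 [0.0128 0.0144] y [-0.0372 -0.0394]
lane 2 187 x [-0.177 -0.082] surface z at -.09,-.17 [0.0118 0.0151] y [0.0026 0.0019]
lane 3 212 x [-0.178 -0.081] surface z at -.09,-.17 [0.0122 0.0142] y [0.0424 0.0421]
lane 4 235 x [-0.18  -0.081] surface z at -.09,-.17 [0.0124 0.0138] y [0.0816 0.0817]
```

Emit:
play_rows:
  targets:
    - [26,[0,0,0],[0,0,0]]
    - [26,[0,0,0],[0,0,0]]
    - [26,[0,0,0],[0,0,0]]
    - [26,[-0.028,-0.002,0.096],[0,0,0]]
    - [26,[-0.055,-0.003,0.19],[0,0,0]]
    - [26,[-0.11,-0.007,0.38],[0,0,0]]
    - [26,[0,0,0.4],[0,0,0]]
    - [26,[0,-0.1,0.3],[0,0,0]]
    - [26,[0,0,0],[0,0,0]]

```text
time: 37.05
tcp_pos: [0.474, 0.219, 0.3438]
orientation: [179.9, 16.6, -176.5]
ft_force: [0.4, -0.9, 1.3]
width: 0.0261
grasp_force: 0.0
```

```bash
python3 chk.py 19; python3 pk2.py pick 1
```

```text
t 37.1 tcp [0.4727 0.2189 0.3412] [ 179.9    16.33 -176.54] F [-0.   0.3  0.2] w 0.0262 0.0 j [ 14.  14. 102.  -4.  48. -77.]
lane 1 207 x [-0.179 -0.083] surface z at -.09,-.17 [0.0118 0.0138] y [-0.0378 -0.0377]
lane 2 207 x [-0.179 -0.082] surface z at -.09,-.17 [0.0122 0.0138] y [0.0022 0.0023]
lane 3 217 x [-0.179 -0.082] surface z at -.09,-.17 [0.0122 0.0142] y [0.0422 0.0421]
lane 4 233 x [-0.179 -0.082] surface z at -.09,-.17 [0.012  0.0139] y [0.0817 0.0816]
t 37.1 tcp [0.4727 0.2189 0.3412] [ 179.9    16.33 -176.54] F [-0.   0.3  0.2] w 0.0262 0.0 j [ 14.  14. 102.  -4.  48. -77.]
above [ 0.4822 -0.2655  0.264 ] shift units [ 0.095 -4.844 -0.772] turn units [-0.382  5.98   0.006]
grasp [ 0.4822 -0.2655  0.204 ] shift units [ 0.095 -4.844 -1.372] turn units [-0.382  5.98   0.006]
```

Emit:
play_rows:
  targets:
    - [40,[0.008,-0.404,0],[-0.032,0.498,0]]
    - [40,[0.008,-0.404,0],[-0.032,0.498,0]]
    - [40,[0.008,-0.404,0],[-0.032,0.498,0]]
    - [40,[0.008,-0.404,0],[-0.032,0.498,0]]
    - [40,[0.008,-0.404,0],[-0.032,0.498,0]]
    - [40,[0.008,-0.404,0],[-0.032,0.498,0]]
    - [40,[0.008,-0.404,0],[-0.032,0.498,0]]
    - [40,[0.008,-0.404,0],[-0.032,0.498,0]]
    - [40,[0.008,-0.404,0],[-0.032,0.498,0]]
    - [40,[0.008,-0.404,0],[-0.032,0.498,0]]

```text
time: 38.1
tcp_pos: [0.4792, -0.1863, 0.3368]
orientation: [179.9, -12.9, -176.5]
ft_force: [1.0, 1.0, 1.0]
width: 0.0404
grasp_force: 0.0
```

Emit:
play_rows:
  targets:
    - [40,[0.008,-0.404,0],[-0.032,0.498,0]]
    - [40,[0.008,-0.404,0],[-0.032,0.498,0]]
    - [40,[0,0,-0.35],[0,0,0]]
    - [40,[0,0,-0.35],[0,0,0]]
    - [40,[0,0,0],[0,0,0]]
    - [40,[0,0,0],[0,0,0]]

```text
time: 38.7
tcp_pos: [0.481, -0.2654, 0.2673]
orientation: [179.9, -18.5, -176.4]
ft_force: [0.3, -0.8, 0.9]
width: 0.0396
grasp_force: 0.0
```

```bash
python3 pk2.py pick 1
```

```text
t 38.7 tcp [ 0.481  -0.2654  0.2673] [ 179.93  -18.52 -176.44] F [ 0.3 -0.8  0.9] w 0.0396 0.0 j [ -36.   32.   86.  -12.   77. -125.]
above [ 0.4822 -0.2655  0.264 ] shift units [ 0.012 -0.001 -0.033] turn units [-0.006 -0.091 -0.007]
grasp [ 0.4822 -0.2655  0.204 ] shift units [ 0.012 -0.001 -0.633] turn units [-0.006 -0.091 -0.007]
```

Emit:
play_rows:
  targets:
    - [40,[0.012,0,-0.33],[0,-0.08,0]]
    - [40,[0,0,-0.3],[0,0,0]]
    - [40,[0,0,0],[0,0,0]]
    - [0,[0,0,0],[0,0,0]]
    - [0,[0,0,0],[0,0,0]]
    - [0,[0,0,0],[0,0,0]]
    - [0,[0,0,0],[0,0,0]]
    - [0,[0,0,0],[0,0,0]]
    - [0,[0,0,0],[0,0,0]]

```text
time: 39.6
tcp_pos: [0.4831, -0.266, 0.2063]
orientation: [-179.9, -17.8, -176.5]
ft_force: [0.1, 1.0, 6.1]
width: 0.0137
grasp_force: 15.0
```

Emit:
play_rows:
  targets:
    - [0,[0,0,0.2],[0,0,0]]
    - [0,[0,0,0.3],[0,0,0]]
    - [0,[0,0,0.3],[0,0,0]]
    - [0,[0,0,0.4],[0,0,0]]
    - [0,[0,0,0.4],[0,0,0]]
    - [0,[0,0,0],[0,0,0]]

```text
time: 40.2
tcp_pos: [0.4847, -0.2674, 0.3709]
orientation: [-179.4, -17.4, -176.6]
ft_force: [1.8, -0.1, -0.3]
width: 0.0137
grasp_force: 15.0
```

```bash
python3 pk2.py place 0
```

```text
t 40.2 tcp [ 0.4847 -0.2674  0.3709] [-179.4   -17.35 -176.64] F [ 1.8 -0.1 -0.3] w 0.0137 14.996896495576948 j [ -36.   25.   79.  -11.   89. -127.]
pre [0.4721 0.1885 0.2585] shift units [-0.126  4.56  -1.124] turn units [ 0.455 -5.804  0.023]
final [0.4942 0.1899 0.2007] shift units [ 0.095  4.573 -1.702] turn units [ 0.455 -5.804  0.023]
tool -z [-0.275 -0.017  0.961]
```

Emit:
play_rows:
  targets:
    - [0,[-0.01,0.379,0],[0.035,-0.484,0]]
    - [0,[-0.01,0.379,0],[0.035,-0.484,0]]
    - [0,[-0.01,0.379,0],[0.035,-0.484,0]]
    - [0,[-0.01,0.379,0],[0.035,-0.484,0]]
    - [0,[-0.01,0.379,0],[0.035,-0.484,0]]
    - [0,[-0.01,0.379,0],[0.035,-0.484,0]]
    - [0,[-0.01,0.379,0],[0.035,-0.484,0]]
    - [0,[-0.01,0.379,0],[0.035,-0.484,0]]
    - [0,[-0.01,0.379,0],[0.035,-0.484,0]]
    - [0,[-0.01,0.379,0],[0.035,-0.484,0]]

```text
time: 41.2
tcp_pos: [0.472, 0.1144, 0.3644]
orientation: [179.8, 10.0, -176.5]
ft_force: [0.7, -0.1, 0.0]
width: 0.0137
grasp_force: 15.0
```

Emit:
play_rows:
  targets:
    - [0,[-0.01,0.379,0],[0.035,-0.484,0]]
    - [0,[-0.01,0.379,0],[0.035,-0.484,0]]
    - [0,[0,0,-0.3],[0,0,0]]
    - [0,[0,0,-0.3],[0,0,0]]
    - [0,[0,0,-0.3],[0,0,0]]
    - [0,[0,0,0],[0,0,0]]
    - [0,[0,0,0],[0,0,0]]

```text
time: 41.9
tcp_pos: [0.4706, 0.1887, 0.2747]
orientation: [179.7, 15.4, -176.5]
ft_force: [0.1, 1.6, 0.1]
width: 0.0133
grasp_force: 15.0
```

```bash
python3 pk2.py place 0; python3 chk.py 20|head -2
```

```text
t 41.9 tcp [0.4706 0.1887 0.2747] [ 179.75   15.38 -176.49] F [0.1 1.6 0.1] w 0.0133 14.9971972592175 j [ 10.  19. 108.  -2.  37. -82.]
pre [0.4721 0.1885 0.2585] shift units [ 0.015 -0.002 -0.162] turn units [-0.035 -0.11  -0.013]
final [0.4942 0.1899 0.2007] shift units [ 0.236  0.011 -0.74 ] turn units [-0.035 -0.11  -0.013]
tool -z [-0.275 -0.017  0.961]
t 41.95 tcp [0.4715 0.1888 0.2759] [ 179.73   15.56 -176.51] F [ 0.9 -0.1 -1.1] w 0.0132 14.997288307640702 j [ 10.  19. 108.  -2.  37. -82.]
lane 0 117 x [-0.218 -0.16 ] surface z at -.09,-.17 [0.03   0.0323] y [-0.0749 -0.0772]
```

Emit:
play_rows:
  targets:
    - [0,[0.07,0,-0.24],[-0.04,-0.1,-0.02]]
    - [0,[0.1,0,-0.2],[0,0,0]]
    - [0,[0.09,0,-0.18],[0,0,0]]
    - [0,[-0.03,0,-0.12],[0,0,0]]
    - [0,[0,0,0],[0,0,0]]
    - [0,[0,0,0],[0,0,0]]

```text
time: 42.55
tcp_pos: [0.4947, 0.1889, 0.2026]
orientation: [180.0, 16.2, -176.6]
ft_force: [0.4, 0.6, -0.9]
width: 0.0134
grasp_force: 15.0
```

```bash
python3 chk.py 21
```

```text
t 42.6 tcp [0.4946 0.1889 0.2027] [ 179.99   16.18 -176.55] F [ 0.5 -0.4  0.2] w 0.0135 14.998349393717945 j [ 10.  28. 110.  -4.  26. -81.]
lane 0 160 x [-0.182 -0.087] surface z at -.09,-.17 [0.0119 0.0145] y [-0.0782 -0.081 ]
lane 1 186 x [-0.177 -0.081] surface z at -.09,-.17 [0.0117 0.0146] y [-0.0379 -0.038 ]
lane 2 204 x [-0.178 -0.082] surface z at -.09,-.17 [0.012  0.0142] y [0.0024 0.0026]
lane 3 215 x [-0.179 -0.082] surface z at -.09,-.17 [0.0125 0.0137] y [0.0422 0.0422]
lane 4 235 x [-0.18  -0.082] surface z at -.09,-.17 [0.0118 0.0143] y [0.0815 0.0817]
```

Emit:
play_rows:
  targets:
    - [26,[0,0,0],[0,0,0]]
    - [26,[0,0,0],[0,0,0]]
    - [26,[0,0,0],[0,0,0]]
    - [26,[-0.028,-0.002,0.096],[0,0,0]]
    - [26,[-0.055,-0.003,0.19],[0,0,0]]
    - [26,[-0.11,-0.007,0.38],[0,0,0]]
    - [26,[0,0,0.4],[0,0,0]]
    - [26,[0,0,0.3],[0,0,0]]
    - [26,[0,0,0],[0,0,0]]

```text
time: 43.5
tcp_pos: [0.4766, 0.1882, 0.3435]
orientation: [179.9, 16.7, -176.5]
ft_force: [1.2, 0.4, 0.7]
width: 0.0258
grasp_force: 0.0
```

```bash
python3 chk.py 22; python3 - <<'E'
from snap import *
snap(23)
from dial import *
S,T=load("scene",23),load("top",23)
r=handle_fit([S,T],(.6525,.0195),.0485); print(r.x[:2].round(4),np.degrees(r.x[2]),r.fun)
cv2.imwrite("pics/s23.png",cv2.resize(S["p"][100:340,150:420],(675,600),interpolation=cv2.INTER_CUBIC)[:,:,::-1])
E
```

```text
t 43.55 tcp [0.4752 0.1879 0.3408] [ 179.96   16.41 -176.53] F [ 0.6 -0.  -0.7] w 0.026 0.0 j [ 10.  13. 103.  -2.  47. -82.]
lane 0 189 x [-0.178 -0.081] surface z at -.09,-.17 [0.012 0.014] y [-0.0791 -0.0788]
lane 1 204 x [-0.179 -0.081] surface z at -.09,-.17 [0.0116 0.0142] y [-0.0378 -0.0376]
lane 2 207 x [-0.179 -0.082] surface z at -.09,-.17 [0.0123 0.0141] y [0.0022 0.0024]
lane 3 217 x [-0.179 -0.082] surface z at -.09,-.17 [0.0119 0.0139] y [0.0422 0.042 ]
lane 4 235 x [-0.179 -0.082] surface z at -.09,-.17 [0.0123 0.0141] y [0.0816 0.0817]
[0.6534 0.021 ] 94.15196672272518 85.17957763497556
```

View pics/s23.png

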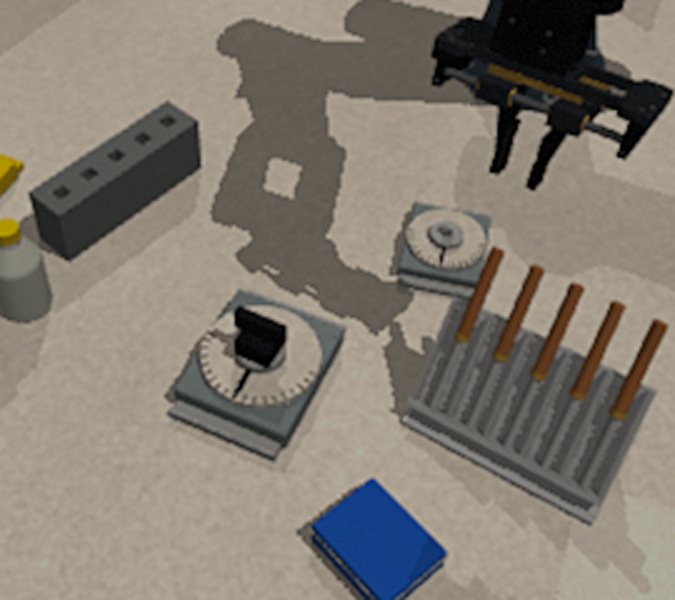

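All five probes lie in their lanes, the holder is empty, and the handle is still fitted. One last numeric check of the pointer and the seat height.

```bash
python3 - <<'E'
from dial import *
def prof(f,c,r0,r1,lo,hi,z):
    th=np.radians(np.arange(lo,hi,.25)); g=f["p"].astype(float).mean(-1); rs=np.arange(r0,r1,.001)
    v=np.mean([map_coordinates(g,proj(f,np.c_[c[0]+r*np.cos(th),c[1]+r*np.sin(th),0*th+z])[:,::-1].T,order=1) for r in rs],0)
    d=np.clip(np.median(v)-v-8,0,None); i=d.argmax(); w=slice(max(0,i-20),i+21); return round(float((np.degrees(th)[w]*d[w]).sum()/d[w].sum()),1),round(d[i])
for n in("scene","top"): print(n,[prof(load(n,23),(.6525,.0195),a,b,-8,25,.038) for a,b in((.034,.041),(.041,.046),(.046,.052),(.052,.058))])
for z in(.0445,.0485,.0525,.0565): print(z,handle_fit([load("scene",23),load("top",23)],(.6525,.0195),z).fun.round(1))
E
```

```text
scene [(9.8, 110), (10.5, 115), (11.2, 111), (10.8, 78)]
top [(12.5, 24), (12.0, 36), (11.4, 43), (11.2, 31)]
0.0445 81.8
0.0485 85.2
0.0525 95.2
0.0565 113.2
```

```bash
python3 -c "
from plant import robot
print(robot.hand_in())"
```

```text
the job is handed in; nothing more can be done
None
```

I handed the job in at about 44 s of robot time: the wing handle is fitted on the large grey block with the pointer within about 1.5° of zero, and all five probes lie in lanes 0–4, steel ends at the lip; the slide box and bottle were not touched, and the hand-in returned no verdict.

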